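# Finish a small wall of paper-pulp blocks in running bond

## Task

Finish the second course of the little block wall and lay the third course on top in running bond, using the three full blocks and the half block: every upright joint over the middle of the block below, the same 6 mm open joints, ends plumb and faces flush with the wall. Set the blocks down gently rather than dropping them, and leave the three-quarter block, the tools and the other things where they are.

Things in the scene. Friction and masses are not known exactly. Their poses are not given: they have to be found in the camera images.
- wall: the started wall, fixed, left or right on the table: plywood base 286 x 100 x 12 mm and on it, centred, the first course: two full blocks with a 6 mm joint at x = 0 (ends at x = -121 and +121 mm, 56 mm wide, top at z = 48 mm), and the second course's first half block at x = -93 mm (top at 84 mm). Origin: centre of the base's underside. x along the wall, roughly to the robot's left (within 0.5 rad), z up
- second (a point): point of the wall in the middle of the first course's top, over its joint (x = 0, y = 0, z = 48 mm from the wall's origin; axes as the wall's). The second course lies at this height: set half block at x = -93 mm, then a full block centred on x = 0 and the loose half block centred on x = +93 mm, flush with the wall's open end
- third (a point): point of the wall at the height of the second course's top, over its middle (x = 0, y = 0, z = 84 mm from the wall's origin; axes as the wall's). The third course lies at this height: full blocks centred on x = -62 mm and x = +62 mm, their outer ends flush with the wall's ends
- block_a: full block of pressed grey paper pulp: length 118 (x) x width 56 (y) x height 36 mm (z), about 0.19 kg, edges rounded 3 mm, firm, not slippery. Origin at the centre of its underside. block_a, block_b and block_c are identical and interchangeable. It starts flat at any yaw on the card board, its underside 4 mm above the table; block_b lies on top of it
- block_b: full block of pressed grey paper pulp: length 118 (x) x width 56 (y) x height 36 mm (z), about 0.19 kg, edges rounded 3 mm, firm, not slippery. Origin at the centre of its underside. block_a, block_b and block_c are identical and interchangeable. It starts flat at any yaw, piled on block_a, at an angle to it, its underside 40 mm above the table
- block_c: full block of pressed grey paper pulp: length 118 (x) x width 56 (y) x height 36 mm (z), about 0.19 kg, edges rounded 3 mm, firm, not slippery. Origin at the centre of its underside. block_a, block_b and block_c are identical and interchangeable. It starts flat at any yaw on the card board, its underside 4 mm above the table
- half: the half block, same material: 56 (x) x 56 (y) x 36 mm (z), square seen from above, about 0.09 kg, any side may face along the wall. Origin at the centre of its underside. It starts flat on the card board, its underside 4 mm above the table, at any yaw
- three_quarter: bystander: a three-quarter block of the same material, 86 (x) x 56 (y) x 36 mm (z), not needed. Origin at the centre of its underside. It lies flat on the card board among the other blocks
- board: the fixed sheet of brown card, 290 x 290 x 4 mm, on which the loose blocks lie roughly 150 mm apart in a two by two pattern (one of the four places is the pile of two). Origin at the centre of its underside. It lies left or right on the table, opposite the wall
- paste_tin: bystander: a small closed steel tin, 42 mm across and 50 mm tall, standing in the middle of the card board between the blocks. Origin at the centre of its underside
- scraper: bystander: a putty knife lying flat about along x between wall and card board, 196 mm long, up to 40 mm wide and 18 mm high; handle towards negative x. Origin on the table near where blade and handle meet (108 mm from the handle's end)
- brush: bystander: a flat paste brush lying on the table along the side of the wall away from the robot, 181 mm long, up to 44 mm wide and 17 mm high; handle towards its negative x. Origin on the table near its ferrule (115 mm from the handle's end)
- tape_roll: bystander: a brown roll of paper tape lying flat, 100 mm across and 48 mm tall, near the left side of the table. Origin at the centre of its underside
- mould: bystander: the wooden block mould, an open frame 176 x 82 x 45 mm, lying near the right side of the table. Origin at the centre of its underside

How it is judged:
By the outcome, as a careful person would: the job done as asked, in the order asked, and still so for the second after the job is handed in, with the robot touching nothing.
It also fails if it takes over 72 s, if anything falls off the work surface, if the arm or the gripper's body presses on something with over 40 N, if the wrist force passes 120 N, or if a joint passes its speed limit or range.

## Robot

A 6-joint arm with a two-finger parallel gripper is mounted at the origin on the work surface. World frame = base frame: x ahead of the robot, y to its left, z up, the work surface at z = 0. Lengths are in m, angles in rad, forces in N, time in s.
With the tool pointing down it reaches from about 0.3 to 0.825 m from the base axis. Payload 5.4 kg.
Tool frame: the origin (TCP) lies midway between the tips of the shut fingers; the grasp point (between the pads) lies 19 mm behind it (grip_point_offset is the distance from the TCP to the grasp point, in m); z points along the fingers, y is the direction in which the jaws open and shut (so a half turn about z gives the same grasp; the last joint's range is limited). The gripper opens to 92 mm and grips with 3 to 60 N. Pads are 20 mm wide; open, the fingers measure 128 mm over their backs; the gripper's body (75 mm by 189 mm) begins 69 mm behind the grasp point.
Start: joints at [1.106, 0.158, 1.597, -0, 1.386, -0.21], TCP at [0.145, 0.556, 0.215] pointing down, gripper open.
Joint ranges: [-2.91, 2.91], [-0.94, 2.29], [0.18, 2.7], [-1.29, 4.43], [0.17, 2.64], [-3, 3]. Speed limits (rad/s): [2.57, 2.57, 3.14, 3.14, 3.14, 3.14].

## Interface

Orientations are given as a unit quaternion [w, x, y, z].
In Python, from workcell import read_state, grab_frame, close_job, cut_out, grip_point_offset gives the robot as it stands.
- The arm moves only by the tool step_arm, never from a script. Its argument "rows" is text: rows parted by semicolons, each of 7 numbers parted by spaces: the turn, a rotation vector about the tool's x, y, z in rad, then the shift along the tool's x, y, z in mm, then the closure, from 0 (fully open) to 1 (shut). In form: wx wy wz x y z grip; .... A call has 1 to 12 rows; each row shifts and turns the commanded pose from where the row before left it, along the tool's axes as they then stand; what a row does not reach is not made up. A row lasts 1/8 s, in which the tool goes at most 62.5 mm and 10.7 degrees, less where a joint would pass 70% of its speed; a pose out of reach is approached as far as the arm can. A call is refused whole if a number of a shift passes 62.5 or a number of a turn 0.188, either way. A call with a gripper value outside its range is refused whole. The fingers move at their own pace and stop on an object; the grip force is fixed at half the most. Time passes only in rows, so rows that do not move let the fingers close. It gives the time, the measured TCP pose, the force and the opening at its end, in the units of the state.
- read_state(): the state, without advancing time (a new reading comes with each control period).
- grab_frame(name): name is "scene" or "top"; returns a dict with "image" (420x560x3 uint8, red, green, blue), "mtx" (3x3 intrinsics, pixels), "pose" (4x4, takes a point from camera to world coordinates). Camera axes: x right, y down, z forward; pixel columns grow to the right and rows downward; lengths in m; the calibration is good to about 2 mm. A picture is of the moment at which its call begins. There is no depth.
- close_job(): hands the job in, once; it reports no verdict.
Trained networks look in a picture, given as the dict that the camera call returned (one of the last four; its "shot" number tells which), for a name from the list of things; names that differ only in an ending like _2 or _b are one class to them, and where a whole thing is asked for, a point or a joint stands for the part that bears it (a point fixed in the world has none). Each returns a list of dicts, best first, with "score" (0 to 1); they miss things now and then, are a little off and sometimes report something else, mostly with a low value. They report only what shows in the picture. A call takes as long as a camera call.
- cut_out(label, picture): "pixels" (420x560 bool, what is visible of it) and "extent" ([left, top, right, bottom] in pixels, round what is visible of it).
The state is a dict: "t": time; "joint_positions": joint angles; "joint_velocities": joint speeds; "tau": joint torques, N m; "tool_pos": TCP position; "eef_rot": TCP orientation; "wrist_force": force on the tool from outside, world axes, zero at the start; "torque": the same for the moment, N m; "width": finger opening in m.
Only numpy, scipy, OpenCV 4.12 (cv2) and the standard library are available. Lean on these libraries where they do the work, as an engineer would, in place of code of your own. Each camera call takes 0.05 s, during which the arm holds its last target.

## Working session

There is one attempt and no reset: what is moved stays moved. The work goes in short steps, Python scripts to look and compute and a tool call to move; the robot and the scene stay as the last step left them, time stands still between calls to the robot, and variables do not carry over. Pictures are saved under pics/ and viewed, and the job is handed in when it is done.

Besides the shell and the picture viewer there is one more tool, called after "Emit:" in YAML: its name, and indented under it one key for each argument. step_arm: Moves the arm, as the interface text tells. Its arguments: {"type":"object","properties":{"rows":{"type":"string"}},"required":["rows"]}

```bash
ls; mkdir -p pics; python3 - <<'E'
from workcell import *
import cv2,numpy as np
print(read_state(), grip_point_offset)
for n in ("scene","top"):
    f=grab_frame(n); cv2.imwrite(f"pics/{n}0.png",f["image"][:,:,::-1]); print(n,f["mtx"],np.round(f["pose"],4))
    for l in ("wall","block_a","half","three_quarter","board","paste_tin","scraper","brush"):
        for d in cut_out(l,f): print(l,round(d["score"],2),d["extent"],d["pixels"].sum())
E
```

```text
pics
{'t': 0.0, 'joint_positions': array([ 1.10590218e+00,  1.59028232e-01,  1.59822093e+00, -1.21579118e-05,
        1.38618747e+00, -2.10098127e-01]), 'joint_velocities': array([-7.68877672e-04, -1.61015721e-03,  1.75374065e-05, -5.99784163e-04,
        1.04507839e-03, -4.87645478e-04]), 'tau': array([-1.72089913e-03, -3.85564506e+01, -3.22110236e+01,  6.99672382e-02,
        3.80244269e-02, -1.10888889e-04]), 'tool_pos': array([0.14466663, 0.55586327, 0.21363627]), 'eef_rot': array([-2.99657420e-04,  1.27052504e-01,  9.91895565e-01, -8.71957540e-04]), 'wrist_force': array([ 0.52488093, -0.20129528,  0.25563965]), 'torque': array([0.00542685, 0.03646044, 0.02942444]), 'width': 0.0919555348053827} 0.0187
scene [[527.11548747   0.         281.49915852]
 [  0.         527.11548747 212.29260575]
 [  0.           0.           1.        ]] [[-0.7869  0.4466 -0.4259  1.217 ]
 [ 0.6169  0.5524 -0.5606  0.8749]
 [-0.0151 -0.7038 -0.7102  1.1803]
 [ 0.      0.      0.      1.    ]]
wall 0.94 [210.6, 142.1, 288.2, 213.3] 2216
block_a 0.88 [320.2, 234.0, 353.2, 257.1] 385
block_a 0.81 [285.8, 
[... 471 characters left out ...]
 280.62267038]
 [  0.         486.29214503 204.32928062]
 [  0.           0.           1.        ]] [[-0.0036 -0.9781  0.208   0.204 ]
 [-1.      0.0032 -0.0024 -0.0189]
 [ 0.0017 -0.208  -0.9781  1.6866]
 [ 0.      0.      0.      1.    ]]
wall 0.65 [299.6, 203.3, 381.8, 239.0] 2279
block_a 0.83 [217.4, 219.1, 254.6, 247.3] 656
block_a 0.76 [217.6, 178.4, 253.4, 207.5] 568
half 0.59 [176.0, 219.6, 202.9, 240.3] 268
three_quarter 0.67 [181.9, 170.5, 205.2, 199.5] 444
board 0.92 [166.5, 169.8, 257.8, 254.0] 4219
paste_tin 0.71 [204.9, 199.8, 220.3, 215.4] 130
scraper 0.66 [269.3, 199.5, 282.7, 256.0] 422
scraper 0.36 [178.1, 220.9, 201.5, 241.4] 285
brush 0.67 [310.4, 180.4, 367.9, 195.8] 394
```

```bash
python3 - <<'E'
import cv2
a=cv2.imread("pics/top0.png");cv2.imwrite("pics/top0c.png",cv2.resize(a[150:280,155:395],None,fx=3.33,fy=3.33,interpolation=cv2.INTER_CUBIC))
a=cv2.imread("pics/scene0.png");cv2.imwrite("pics/scene0c.png",cv2.resize(a[130:340,190:420],None,fx=2.8,fy=2.8,interpolation=cv2.INTER_CUBIC))
E
```

```text
(no output)
```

View pics/top0c.png

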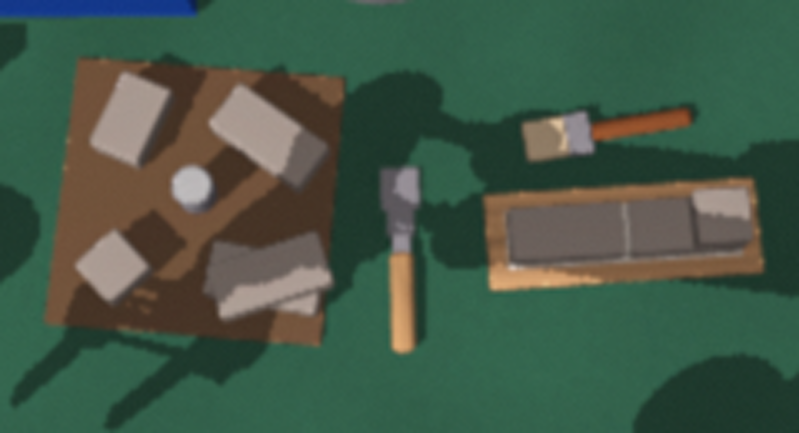

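View pics/scene0c.png

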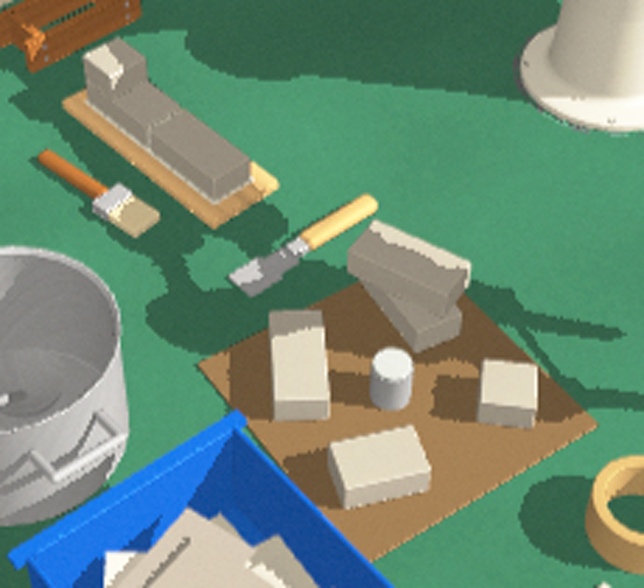

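View pics/top0.png

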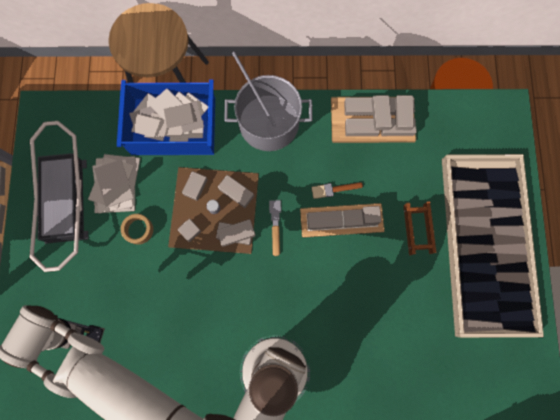

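View pics/scene0.png

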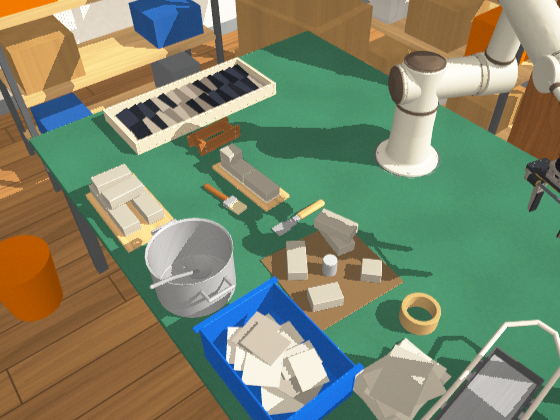

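```bash
cat > h.py <<'E'
import numpy as np, cv2, itertools, pickle
from scipy.optimize import minimize
from workcell import *
L=118e-3;W=56e-3;H=36e-3
def Rz(a): c,s=np.cos(a),np.sin(a); return np.array([[c,-s],[s,c]])
def box(x,y,yaw,z,l,w,h,ox=0,oy=0):
    p=np.array(list(itertools.product((-l/2,l/2),(-w/2,w/2),(0,h))))
    q=p.copy(); q[:,0]+=ox; q[:,1]+=oy
    xy=q[:,:2]@Rz(yaw).T+[x,y]
    return np.c_[xy,q[:,2]+z]
def proj(P,f):
    T=np.linalg.inv(f["pose"]); c=P@T[:3,:3].T+T[:3,3]
    u=c@f["mtx"].T; return u[:,:2]/u[:,2:]
def unproj(uv,z,f):
    d=np.linalg.inv(f["mtx"])@np.array([uv[0],uv[1],1.]); d=f["pose"][:3,:3]@d; o=f["pose"][:3,3]
    return o+d*(z-o[2])/d[2]
def render(boxes,f,ss=4):
    im=np.zeros((420*ss,560*ss),np.uint8)
    for b in boxes:
        p=proj(b,f); h=cv2.convexHull(((p+.5)*ss*16-8).astype(np.int32)); cv2.fillConvexPoly(im,h,255,shift=4)
    return cv2.resize(im,(560,420),interpolation=cv2.INTER_AREA)/255.
# wall pieces (ox, oy, z, l,w,h)
WALL=[(0,0,0,.286,.1,.012),(-.062,0,.012,L,W,H),(.062,0,.012,L,W,H),(-.093,0,.048,W,W,H)]
def wallboxes(p): return [box(p[0],p[1],p[2],z,l,w,h,ox,oy) for ox,oy,z,l,w,h in WALL]
EDG=[(i,j) for i in range(8) for j in range(i) if bin(i^j).count('1')==1]
# top-edge & silhouette edges visible
FACES={ (0,0):[0,1,3,2],(0,1):[4,5,7,6],(1,0):[0,1,5,4],(1,1):[2,3,7,6],(2,1):[1,3,7,5]}
def visedges(b,f):
    c=f["pose"][:3,3]; m=b.mean(0); E={}
    for k,ix in FACES.items():
        fc=b[ix].mean(0); 
        if (c-fc)@(fc-m)>0:
            for a,bb in zip(ix,ix[1:]+ix[:1]): E[tuple(sorted((a,bb)))]=E.get(tuple(sorted((a,bb))),0)+1
    return E
def fitmask(mk,p0,masks):
    def cost(p):
        c=0
        for f,m in masks:
            r=render(mk(p),f); c+=1-np.minimum(r,m).sum()/np.maximum(r,m).sum()
        return c
    best=None
    for d in (0.,.3,-.3):
        s=np.array([[0,0,0],[.02,0,0],[0,.02,0],[0,0,.3]])+np.array(p0)+[0,0,d]
        r=minimize(cost,s[0],method="Nelder-Mead",options=dict(initial_simplex=s,xatol=2e-5,fatol=1e-5,maxiter=200))
        if best is None or r.fun<best.fun: best=r
    return best.x,best.fun
def overlay(f,boxlist,fn,crop,fx):
    x0,y0,x1,y1=crop
    im=cv2.resize(f["image"][y0:y1,x0:x1,::-1],None,fx=fx,fy=fx,interpolation=cv2.INTER_CUBIC)
    for b,col in boxlist:
        p=(proj(b,f)-[x0,y0]+.5)*fx-.5
        for (i,j) in visedges(b,f): cv2.line(im,tuple(int(v*16) for v in p[i]),tuple(int(v*16) for v in p[j]),col,1,cv2.LINE_AA,shift=4)
    cv2.imwrite(fn,im)
E
python3 - <<'E'
from h import *
fs={n:grab_frame(n) for n in("scene","top")}
M={}
for n,f in fs.items():
    for l in ("wall","block_a","half","three_quarter","board","paste_tin","scraper"):
        M[n,l]=cut_out(l,f)
pickle.dump((fs,M),open("s0.pkl","wb"))
S,T=fs["scene"],fs["top"]
def mk(z,l,w=W,h=H): return lambda p:[box(*p,z,l,w,h)]
def pick(n,l,i=0): return (fs[n],M[n,l][i]["pixels"].astype(float))
for n in fs: print(n,[[round(d["score"],2)]+list(d["extent"]) for d in M[n,"block_a"]])
u=lambda uv,z: unproj(uv,z,T)[:2]
def run(nm,m,uv,z,yaw,masks):
    p0=[*u(uv,z),yaw]
    for ms in (masks,masks[:1],masks[1:]):
        x,c=fitmask(m,p0,ms); print(nm,np.round(x,4),round(c,3))
run("wall",wallboxes,(341,221),.02,1.5,[pick("top","wall"),pick("scene","wall")])
run("half",mk(.004,W),(189,230),.02,.7,[pick("top","half"),pick("scene","half")])
run("c",mk(.004,L),(235.5,193),.02,-2.4,[pick("top","block_a",1),pick("scene","block_a",1)])
run("3q",mk(.004,.086),(194,185),.02,-.5,[pick("top","three_quarter"),pick("scene","three_quarter")])
run("b",mk(.04,L),(236,233),.06,1.8,[pick("top","block_a",0),pick("scene","block_a",2)])
run("board",mk(0,.29,.29,.004),(212,212),.0,0,[pick("top","board"),pick("scene","board")])
run("tin",mk(0.004,.042,.042,.05),(212,207),.03,0,[pick("top","paste_tin"),pick("scene","paste_tin")])
E
```

```text
scene [[0.8, 313.8, 210.2, 356.1, 241.8], [0.79, 285.9, 238.1, 309.4, 283.3], [0.72, 320.4, 233.3, 352.0, 257.1]]
top [[0.67, 214.1, 223.6, 250.0, 250.0], [0.65, 217.5, 216.2, 253.7, 244.7], [0.65, 216.8, 177.7, 250.4, 206.4], [0.41, 405.2, 203.6, 436.3, 253.9]]
wall [ 0.505  -0.236   1.6299] 0.091
wall [ 0.5047 -0.236   1.633 ] 0.043
wall [ 0.5055 -0.2357  1.6263] 0.046
half [0.4691 0.2942 0.7543] 0.24
half [0.4697 0.2935 0.7766] 0.102
half [0.4692 0.2961 0.6851] 0.118
c [ 0.6065  0.1343 -2.1732] 1.054
c [ 0.5997  0.1358 -2.4   ] 1.0
c [ 0.6065  0.1343 -2.1732] 0.054
3q [ 0.6267  0.2811 -0.4229] 0.215
3q [ 0.6267  0.2807 -0.4453] 0.107
3q [ 0.6293  0.2813 -0.4872] 0.101
b [0.4819 0.1604 1.2621] 1.568
b [0.4487 0.1346 1.3346] 0.798
b [0.4808 0.1587 1.2793] 0.64
board [ 0.5455  0.2142 -0.0846] 0.741
board [ 0.5446  0.2139 -0.0851] 0.356
board [ 0.5464  0.2143 -0.0806] 0.384Traceback (most recent call last):
  File "<stdin>", line 23, in <module>
  File "<stdin>", line 10, in pick
IndexError: list index out of range
```

```bash
python3 - <<'E'
from h import *
fs,M=pickle.load(open("s0.pkl","rb"))
S,T=fs["scene"],fs["top"]
def mk(z,l,w=W,h=H): return lambda p:[box(*p,z,l,w,h)]
def pick(n,l,i=0): return (fs[n],M[n,l][i]["pixels"].astype(float))
u=lambda uv,z: unproj(uv,z,T)[:2]
R={}
def run(nm,m,uv,z,yaw,masks):
    p0=[*u(uv,z),yaw]
    for ms in (masks,masks[:1],masks[1:]):
        x,c=fitmask(m,p0,ms); print(nm,np.round(x,4),round(c,3))
        if ms is masks: R[nm]=x
run("c",mk(.004,L),(235.5,193),.02,-2.4,[pick("top","block_a",2),pick("scene","block_a",1)])
run("b",mk(.04,L),(236,233),.06,1.8,[pick("top","block_a",1),pick("scene","block_a",0)])
for i in (0,1):
  m=M["top","block_a"][i]["pixels"]; print(i,m.sum())
# visible lower a: fit with b occluding
b=R["b"]
def cost(p):
    c=0
    for f,m in (pick("scene","block_a",2),pick("top","block_a",0)):
        r=render([box(*p,.004,L,W,H)],f)*(1-render([box(*b,.04,L,W,H)],f)); 
        c+=1-np.minimum(r,m).sum()/np.maximum(r,m).sum()
    return c
for y in (1.1,1.3,1.5):
    r=minimize(cost,[b[0],b[1],y],method="Nelder-Mead",options=dict(initial_simplex=np.array([[0,0,0],[.02,0,0],[0,.02,0],[0,0,.2]])+[b[0],b[1],y]));print(r.x,r.fun)
    if "a" not in R or r.fun<fa: R["a"]=r.x;fa=r.fun
R["wall"]=np.array([.505,-.236,1.63]);R["half"]=np.array([.4691,.2942,.7543]);R["3q"]=np.array([.6267,.2811,-.4229])
pickle.dump(R,open("R.pkl","wb"))
bl=[(x,(0,0,255)) for x in wallboxes(R["wall"])]+[(box(*R["half"],.004,W,W,H),(255,0,0)),(box(*R["3q"],.004,.086,W,H),(255,0,255)),(box(*R["c"],.004,L,W,H),(0,255,0)),(box(*R["b"],.04,L,W,H),(0,0,255)),(box(*R["a"],.004,L,W,H),(255,255,0))]
overlay(T,bl,"pics/o1.png",(160,160,390,260),3.45)
overlay(S,bl,"pics/o2.png",(200,135,410,320),3.2)
E
```

```text
c [ 0.6066  0.1354 -2.2001] 0.154
c [ 0.6064  0.1363 -2.2134] 0.094
c [ 0.6065  0.1343 -2.1732] 0.054
b [0.4527 0.1301 1.8965] 0.18
b [0.4523 0.1305 1.9038] 0.064
b [0.4546 0.1289 1.8367] 0.112
0 132
1 624
[0.45426941 0.13676615 1.37950594] 0.4170831814301006
[0.45447218 0.13653197 1.37068827] 0.41561170982019624
[0.45411008 0.13688415 1.36831584] 0.4170993561942443
```

View pics/o1.png

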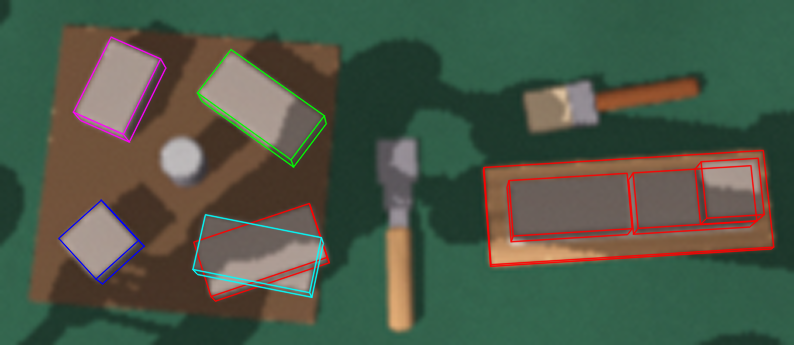

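View pics/o2.png

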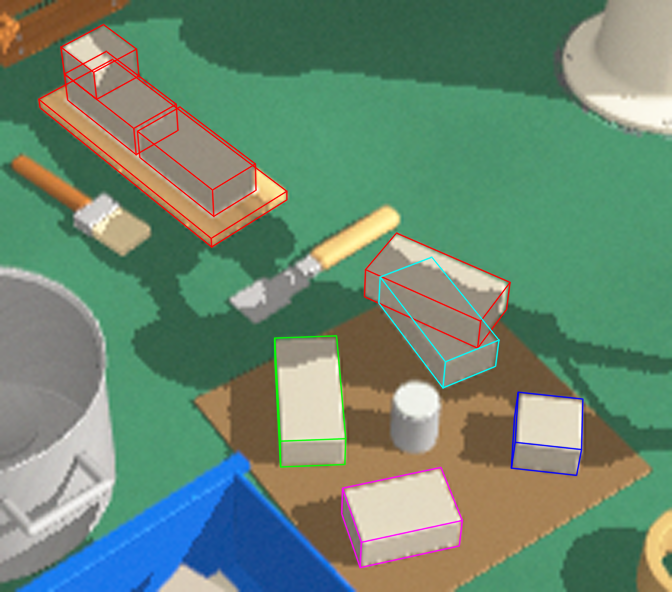

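```bash
cat >> h.py <<'E'
from scipy.spatial.transform import Rotation as Ro
def cur():
    s=read_state(); q=s["eef_rot"]; R=Ro.from_quat([q[1],q[2],q[3],q[0]]).as_matrix(); return s,np.array(s["tool_pos"]),R
def go(x,y,z,hd):
    """target TCP, heading of tool y (mod pi)"""
    s,p,R=cur(); th=np.arctan2(R[1,1],R[0,1]); 
    d=(th-hd+np.pi/2)%np.pi-np.pi/2
    tn=th-d; c,sn=np.cos(tn),np.sin(tn)
    Rt=np.array([[-sn,c,0],[c,sn,0],[0,0,-1.]])
    sh=Rt.T@(np.array([x,y,z])-p)*1000
    tilt=Ro.from_matrix(R.T@Rt).as_rotvec()
    print("t%.2f TCP %s w%.1f q6 %.2f F%s | turn wz %.4f (full rv %s) | shift after turn x %.1f y %.1f z %.1f"%(s["t"],np.round(p*1000,1),s["width"]*1000,s["joint_positions"][5],np.round(s["wrist_force"],1),d,np.round(tilt,4),*sh))
E
python3 -c "
from h import *
go(.4527,.1301,.16,1.8965-np.pi/2)"
```

```text
t1.70 TCP [145.  556.4 214.6] w92.1 q6 -0.21 F[ 0.1 -0.7  0.7] | turn wz 0.9903 (full rv [0.     0.     0.9903]) | shift after turn x -502.4 y 155.2 z 54.6
```

Emit:
step_arm:
  rows: "0 0 0.165 0 0 5 0; 0 0 0.165 0 0 5 0; 0 0 0.165 0 0 5 0; 0 0 0.165 0 0 5 0; 0 0 0.165 0 0 5 0; 0 0 0.165 0 0 5 0; 0 0 0 -50 15 5 0; 0 0 0 -50 15 5 0; 0 0 0 -50 15 5 0; 0 0 0 -50 15 5 0; 0 0 0 -50 15 5 0; 0 0 0 -50 15 0 0"

```text
t: 3.2
tool_pos: [0.3269, 0.2995, 0.1594]
eef_rot: [0.0, 0.583, 0.813, 0.0]
wrist_force: [0.1, -0.1, 0.4]
width: 0.092
```

```bash
python3 -c "
from h import *
go(.4527,.1301,.16,1.8965-np.pi/2)"
```

```text
t3.20 TCP [326.9 299.5 159.4] w92.0 q6 0.14 F[ 0.1 -0.1  0.4] | turn wz 0.0005 (full rv [0.0001 0.     0.0005]) | shift after turn x -200.8 y 65.0 z -0.6
```

Emit:
step_arm:
  rows: "0 0 0 -50.3 16.2 0 0; 0 0 0 -50.3 16.2 0 0; 0 0 0 -50.2 16.2 0 0; 0 0 0 -50 16.4 0 0; 0 0 0 0 0 40 0; 0 0 0 0 0 40 0; 0 0 0 0 0 25 0; 0 0 0 0 0 10 0; 0 0 0 0 0 0 0; 0 0 0 0 0 0 1; 0 0 0 0 0 0 1; 0 0 0 0 0 0 1"

```text
t: 4.7
tool_pos: [0.4526, 0.1317, 0.0452]
eef_rot: [0.0, 0.583, 0.813, 0.0]
wrist_force: [-0.5, -0.2, 0.1]
width: 0.064
```

```bash
python3 -c "
from h import *
R=pickle.load(open('R.pkl','rb'));
for k in R: print(k,np.round(R[k],4))
go(.4527,.1301,.045,1.8965-np.pi/2)"
```

```text
c [ 0.6066  0.1354 -2.2001]
b [0.4527 0.1301 1.8965]
a [0.4545 0.1365 1.3707]
wall [ 0.505 -0.236  1.63 ]
half [0.4691 0.2942 0.7543]
3q [ 0.6267  0.2811 -0.4229]
t4.70 TCP [452.6 131.7  45.2] w64.0 q6 -0.30 F[-0.5 -0.2  0.1] | turn wz 0.0004 (full rv [0.0011 0.0004 0.0004]) | shift after turn x -1.5 y -0.4 z 0.2
```

Emit:
step_arm:
  rows: "0 0 0 0 0 0 1; 0 0 0 0 0 0 1; 0 0 0 0 0 -10 1; 0 0 0 0 0 -25 1; 0 0 0 0 0 -40 1; 0 0 0 0 0 -40 1"

```text
t: 5.45
tool_pos: [0.4514, 0.1316, 0.1607]
eef_rot: [-0.0, 0.583, 0.812, -0.0]
wrist_force: [0.4, -1.0, -1.9]
width: 0.0558
```

```bash
python3 -c "
from h import *
go(.505,-.236,.16,1.63-np.pi/2)"
```

```text
t5.45 TCP [451.4 131.6 160.7] w55.8 q6 -0.30 F[ 0.4 -1.  -1.9] | turn wz 0.2667 (full rv [-1.200e-03 -2.000e-04  2.667e-01]) | shift after turn x -370.1 y 31.7 z 0.7
```

Emit:
step_arm:
  rows: "0 0 0.133 0 0 0 1; 0 0 0.133 0 0 0 1; 0 0 0 -53 4.5 0 1; 0 0 0 -53 4.5 0 1; 0 0 0 -53 4.5 0 1; 0 0 0 -53 4.5 0 1; 0 0 0 -53 4.5 0 1; 0 0 0 -53 4.5 0 1; 0 0 0 -52 4.5 0 1; 0 0 0 0 0 20 1; 0 0 0 0 0 20 1; 0 0 0 0 0 0 1"

```text
t: 6.95
tool_pos: [0.5042, -0.2348, 0.1178]
eef_rot: [-0.002, 0.686, 0.728, -0.0]
wrist_force: [0.5, 0.1, -1.9]
width: 0.0556
```

```bash
cat > look.py <<'E'
from h import *
import sys
tag=sys.argv[1]; labels=sys.argv[2:]
fs={n:grab_frame(n) for n in("scene","top")}
s,p,R=cur()
M={(n,l):cut_out(l,f) for n,f in fs.items() for l in labels}
pickle.dump((fs,M,s),open(f"{tag}.pkl","wb"))
for n,c in (("scene",(200,135,410,320)),("top",(160,160,390,260))):
    overlay(fs[n],[],f"pics/{tag}_{n}.png",c,3.4)
for k,v in M.items(): print(k,[(round(d["score"],2),np.round(d["extent"]).tolist()) for d in v])
E
python3 look.py s1 block_a; python3 -c "
from h import *
go(.505,-.236,.12,1.63-np.pi/2)"
```

```text
('scene', 'block_a') [(0.77, [230.0, 139.0, 266.0, 166.0]), (0.73, [286.0, 244.0, 309.0, 284.0]), (0.7, [317.0, 220.0, 353.0, 256.0]), (0.69, [260.0, 218.0, 402.0, 330.0]), (0.64, [188.0, 119.0, 229.0, 158.0])]
('top', 'block_a') [(0.88, [221.0, 178.0, 255.0, 208.0]), (0.83, [214.0, 225.0, 254.0, 246.0]), (0.45, [331.0, 202.0, 342.0, 213.0])]
t7.15 TCP [ 506.4 -236.1  120.8] w55.7 q6 -0.71 F[-0.3  0.3 -1.9] | turn wz 0.0011 (full rv [0.0013 0.0012 0.0011]) | shift after turn x 0.1 y -1.4 z 0.8
```

View pics/s1_scene.png

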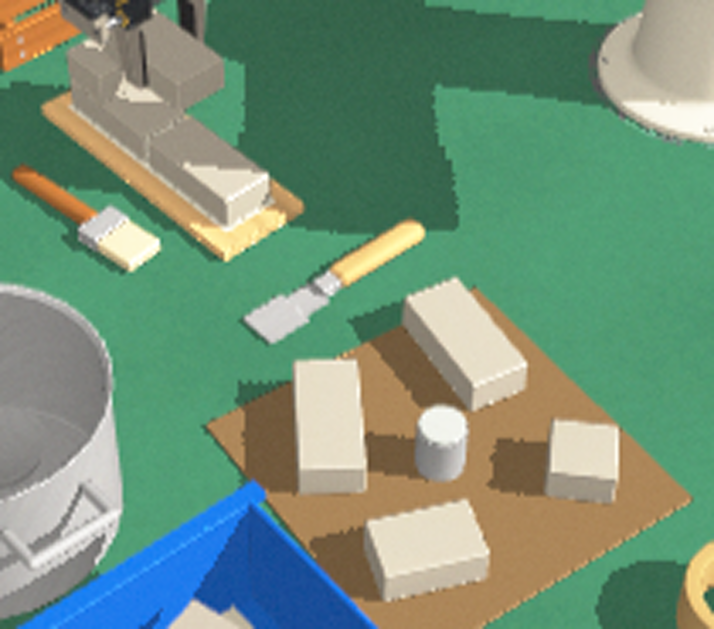

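View pics/s1_top.png

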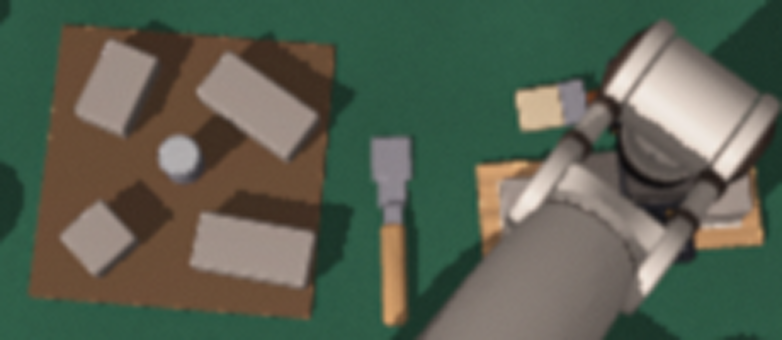

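```bash
cat > fitboard.py <<'E'
from h import *
import sys
fs,M,s=pickle.load(open(sys.argv[1]+".pkl","rb")); R=pickle.load(open("R.pkl","rb"))
for nm in sys.argv[2:]:
    l=W if nm=="half" else L; lab="half" if nm=="half" else "block_a"
    p0=R[nm]; ms=[]
    for n,f in fs.items():
        r=render([box(*p0,.004,l,W,H)],f)
        c=[(np.minimum(r,d["pixels"]).sum()/np.maximum(r,d["pixels"]).sum(),i) for i,d in enumerate(M[n,lab])]
        if c:
            v,i=max(c)
            if v>.4: ms.append((f,M[n,lab][i]["pixels"].astype(float)))
    for q in ([ms]+[[m] for m in ms]):
        x,c=fitmask(lambda p:[box(*p,.004,l,W,H)],p0,q); print(nm,len(q),np.round(x,4),round(c,3))
        if q is ms: R[nm]=x
pickle.dump(R,open("R.pkl","wb"))
E
python3 fitboard.py s1 a c
python3 - <<'E'
from h import *
fs,M,s=pickle.load(open("s1.pkl","rb")); R=pickle.load(open("R.pkl","rb"))
w=R["wall"]; f=fs["scene"]
# block pose: along wall x offset candidates
bl=[]
for dx,col in ((0,(0,0,255)),):
    bl.append((box(.5055,-.2355,w[2],.120-.0053,L,W,H,dx,0),col))
bl+= [(x,(0,255,0)) for x in wallboxes(w)]
overlay(f,bl,"pics/s1h.png",(205,130,305,210),7.5)
E
```

```text
a 2 [0.4566 0.1382 1.3801] 0.125
a 1 [0.4567 0.1382 1.3591] 0.064
a 1 [0.4563 0.1386 1.3979] 0.057
c 2 [ 0.606   0.1348 -2.2051] 0.147
c 1 [ 0.6072  0.1354 -2.1943] 0.067
c 1 [ 0.6057  0.1356 -2.2048] 0.073
```

View pics/s1h.png

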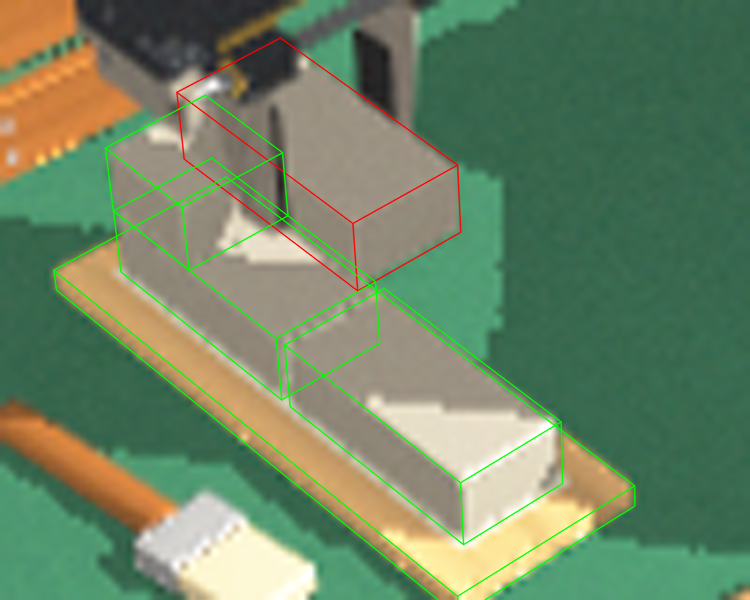

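```bash
cat >> h.py <<'E'
from scipy.ndimage import map_coordinates, gaussian_filter
def edgeoff(f,A,B,trim=.15,rng=2.5,n=40,minstr=6):
    """subpixel offsets along normal of the segment A-B (3D); returns normal, list of (param, off, strength)"""
    g=gaussian_filter(f["image"].astype(float),(0.7,0.7,0))
    pa,pb=proj(np.array([A,B]),f); d=pb-pa; Ln=np.linalg.norm(d); nr=np.array([-d[1],d[0]])/Ln
    o=np.arange(-rng-.5,rng+.51,.1); out=[]
    for t in np.linspace(trim,1-trim,n):
        q=pa+d*t+o[:,None]*nr
        v=np.stack([map_coordinates(g[:,:,c],[q[:,1],q[:,0]],order=1) for c in range(3)],1)
        gr=np.linalg.norm(np.gradient(v,.1,axis=0),axis=1); gr[:5]=0;gr[-5:]=0
        k=gr.argmax()
        if gr[k]>minstr and 6<k<len(o)-7:
            w=gr[max(0,k-8):k+9]; out.append((t,(w*o[max(0,k-8):k+9]).sum()/w.sum(),gr[k]))
    return nr,out
def edgefit(mk,p0,segs,iters=5,free=(0,1,2),verbose=True):
    """mk(p)->list of boxes; segs: list of (frame, boxidx, i, j[,trim])"""
    p=np.array(p0,float)
    for it in range(iters):
        A=[];r=[];info=[]
        for f,bi,i,j,*tr in segs:
            b=mk(p)[bi]; nr,o=edgeoff(f,b[i],b[j],*(tr or [.15]))
            if len(o)<8: info.append((bi,i,j,None)); continue
            med=np.median([x[1] for x in o]); o=[x for x in o if abs(x[1]-med)<.6]
            info.append((bi,i,j,len(o),round(float(med),2)))
            for t,of,_ in o:
                P=b[i]+(b[j]-b[i])*t; row=[]
                for k in free:
                    e=np.zeros(3);h=1e-4;e[k]=h
                    b2=mk(p+e)[bi];P2=b2[i]+(b2[j]-b2[i])*t
                    row.append((proj(P2[None],f)[0]-proj(P[None],f)[0])@nr/h)
                A.append(row);r.append(of)
        A=np.array(A);r=np.array(r)
        wt=1/np.maximum(1,np.abs(r)/.3)
        dx=np.linalg.lstsq(A*wt[:,None],r*wt,rcond=None)[0]
        for k,v in zip(free,dx): p[k]+=v
    if verbose: print(np.round(p,5),"rms px %.2f"%np.sqrt(np.mean(r**2)),info)
    return p
E
python3 - <<'E'
from h import *
fs,M,s=pickle.load(open("s1.pkl","rb")); R=pickle.load(open("R.pkl","rb")); fs0,M0=pickle.load(open("s0.pkl","rb"))
w=R["wall"]
S0,T0=fs0["scene"],fs0["top"]
# corner index: 4*(x)+2*(y)+1*(z)
S=[(S0,2,5,7),(S0,2,4,6),(S0,2,1,5),(S0,1,1,5),(S0,0,1,5),(S0,0,5,7),(S0,3,1,3),(S0,3,1,5),(S0,3,3,7),(S0,2,2,6),(S0,1,2,6)]
print("scene");edgefit(wallboxes,w,S)
T=[(T0,0,1,5),(T0,0,3,7),(T0,0,1,3),(T0,0,5,7),(T0,2,5,7),(T0,2,1,5),(T0,1,1,5),(T0,2,2,6)]
print("top");edgefit(wallboxes,w,T)
print("both");edgefit(wallboxes,w,S+T)
mk=lambda p:[box(*p,.1147,L,W,H)]
h=fs["scene"]
edgefit(mk,[.5055,-.2355,w[2]],[(h,0,5,7),(h,0,4,6),(h,0,3,7,.1),(h,0,4,5),(h,0,6,7)])
E
```

```text
scene
[ 0.50637 -0.23378  1.62427] rms px 0.87 [(2, 5, 7, 37, 0.04), (2, 4, 6, 24, -1.18), (2, 1, 5, 40, -0.05), (1, 1, 5, 24, 0.13), (0, 1, 5, 40, 1.37), (0, 5, 7, 40, 1.68), (3, 1, 3, 40, -0.09), (3, 1, 5, 40, -0.4), (3, 3, 7, 40, 0.24), (2, 2, 6, None), (1, 2, 6, None)]
top
[ 0.50479 -0.23566  1.63195] rms px 0.37 [(0, 1, 5, 37, -0.01), (0, 3, 7, 38, -0.26), (0, 1, 3, 33, -0.1), (0, 5, 7, 36, -0.05), (2, 5, 7, 36, 0.72), (2, 1, 5, 30, 0.07), (1, 1, 5, 16, 0.58), (2, 2, 6, 26, 0.09)]
both
[ 0.50528 -0.23485  1.63176] rms px 0.74 [(2, 5, 7, 36, 0.29), (2, 4, 6, 21, -0.84), (2, 1, 5, 40, 0.37), (1, 1, 5, 24, 0.36), (0, 1, 5, 40, 1.62), (0, 5, 7, 36, 1.84), (3, 1, 3, 40, 0.14), (3, 1, 5, 40, -0.27), (3, 3, 7, 40, 0.35), (2, 2, 6, None), (1, 2, 6, None), (0, 1, 5, 40, -0.15), (0, 3, 7, 39, -0.41), (0, 1, 3, 34, -0.29), (0, 5, 7, 36, -0.26), (2, 5, 7, 36, 0.51), (2, 1, 5, 26, -0.12), (1, 1, 5, 16, 0.48), (2, 2, 6, 27, -0.09)]
[ 0.50608 -0.23652  1.63241] rms px 0.43 [(0, 5, 7, 37, 0.78), (0, 4, 6, 39, -0.2), (0, 3, 7, 31, 0.1), (0, 4, 5, 22, -0.14), (0, 6, 7, 40, -0.04)]
```

Emit:
step_arm:
  rows: "0 0 0 0.7 0 25 1; 0 0 0 0 0 20 1; 0 0 0 0 0 10 1; 0 0 0 0 0 5 1; 0 0 0 0 0 0 1; 0 0 0 0 0 0 1"

```text
t: 7.9
tool_pos: [0.5063, -0.2355, 0.0605]
eef_rot: [0.001, 0.686, 0.728, 0.0]
wrist_force: [-1.3, 0.3, -2.0]
width: 0.056
```

```bash
python3 - <<'E'
from h import *
f=grab_frame("scene"); pickle.dump(f,open("s2.pkl","wb")); go(.5055,-.2355,.0533,1.63-np.pi/2)
R=pickle.load(open("R.pkl","rb"));w=[.5055,-.2352,1.629]
bl=[(box(*w,.06-.0053,L,W,H),(0,0,255))]+[(x,(0,255,0)) for x in wallboxes(w)]
overlay(f,bl,"pics/s2h.png",(205,130,305,210),7.5)
overlay(f,[],"pics/s2r.png",(205,130,305,210),7.5)
E
```

```text
t7.95 TCP [ 506.3 -235.5   60.4] w55.9 q6 -0.71 F[ 1.  -0.4 -2.5] | turn wz 0.0008 (full rv [0.0011 0.001  0.0008]) | shift after turn x 0.1 y -0.8 z 7.1
```

View pics/s2h.png

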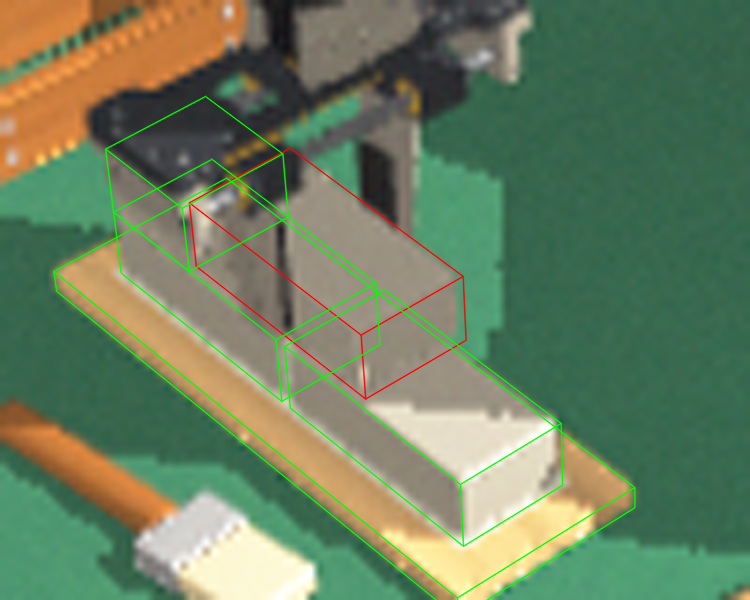

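View pics/s2r.png

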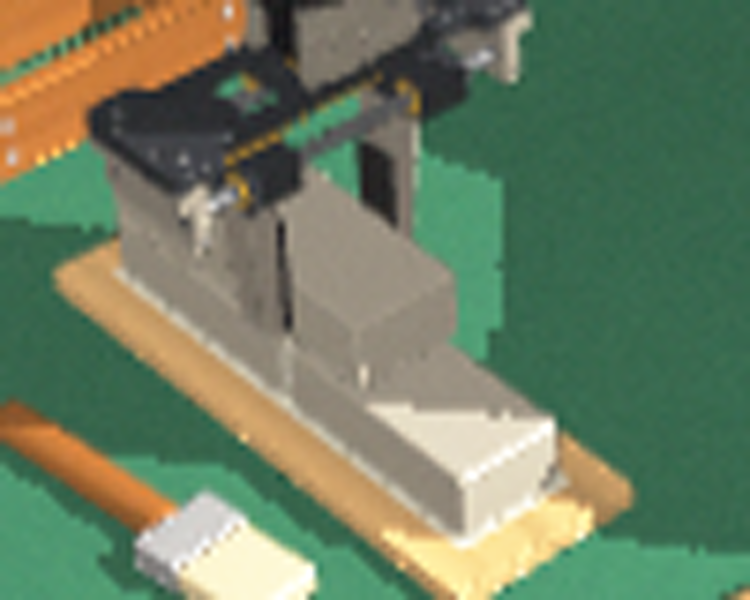

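```bash
python3 - <<'E'
from h import *
f=pickle.load(open("s2.pkl","rb")); w=[.5055,-.2352,1.629]
ed=[(5,7),(6,7),(3,7),(4,6),(4,5)]
for z in (.0537,.0547,.0557):
    edgefit(lambda p:[box(*p,z,L,W,H)],w,[(f,0,i,j,.2) for i,j in ed])
m2=lambda p:[box(*p,.012,L,W,H,.062,0)]
edgefit(m2,w,[(f,0,i,j,.2) for i,j in ed])
S0=pickle.load(open("s0.pkl","rb"))[0]["scene"]
edgefit(m2,w,[(S0,0,i,j,.2) for i,j in ed])
edgefit(lambda p:wallboxes(p)[1:],w,[(S0,1,i,j,.2) for i,j in ed]+[(S0,2,1,3),(S0,2,1,5),(S0,2,3,7),(S0,0,0,4),(S0,1,0,4)])
E
```

```text
[ 0.5063  -0.23809  1.62928] rms px 0.37 [(0, 5, 7, 40, 0.15), (0, 6, 7, 40, -0.42), (0, 3, 7, 33, -0.17), (0, 4, 6, 18, -0.28), (0, 4, 5, 17, 0.39)]
[ 0.50696 -0.23713  1.63201] rms px 0.38 [(0, 5, 7, 40, 0.15), (0, 6, 7, 40, -0.47), (0, 3, 7, 33, -0.17), (0, 4, 6, 19, -0.28), (0, 4, 5, 17, 0.34)]
[ 0.50761 -0.23617  1.63506] rms px 0.39 [(0, 5, 7, 40, 0.14), (0, 6, 7, 40, -0.51), (0, 3, 7, 33, -0.17), (0, 4, 6, 19, -0.52), (0, 4, 5, 17, 0.29)]
[ 0.50823 -0.2329   1.64773] rms px 0.40 [(0, 5, 7, 31, -0.04), (0, 6, 7, 27, -0.95), (0, 3, 7, 28, -0.07), (0, 4, 6, 40, 0.06), (0, 4, 5, 40, 0.14)]
[ 0.50341 -0.23417  1.5662 ] rms px 0.76 [(0, 5, 7, 40, 0.13), (0, 6, 7, 38, -0.39), (0, 3, 7, 40, -0.18), (0, 4, 6, 17, -0.86), (0, 4, 5, 24, -1.6)]
[ 0.50586 -0.23427  1.61474] rms px 0.73 [(1, 5, 7, 40, 0.13), (1, 6, 7, 34, -0.84), (1, 3, 7, 40, -0.01), (1, 4, 6, 18, -0.92), (1, 4, 5, 11, -1.82), (2, 1, 3, 40, -0.03), (2, 1, 5, 40, -0.07), (2, 3, 7, 40, 0.51), (0, 0, 4, 40, -0.72), (1, 0, 4, 40, -1.22)]
```

Emit:
step_arm:
  rows: "0 0 0 1.5 0 3 1; 0 0 0 0 0 2 1; 0 0 0 0 0 1 1; 0 0 0 0 0 0 1"

```text
t: 8.45
tool_pos: [0.5056, -0.2336, 0.0534]
eef_rot: [-0.0, 0.686, 0.728, -0.0]
wrist_force: [0.2, -0.9, -2.2]
width: 0.0563
```

```bash
python3 - <<'E'
from h import *
f=grab_frame("scene"); pickle.dump(f,open("s3.pkl","wb")); go(.5055,-.2355,.0533,1.63-np.pi/2)
w=[.5055,-.2350,1.629]
ed=[(5,7),(6,7),(3,7),(4,5)]
for z in (.0485,.0495):
    edgefit(lambda p:[box(*p,z,L,W,H)],w,[(f,0,i,j,.2) for i,j in ed])
overlay(f,[],"pics/s3r.png",(225,145,285,205),10)
E
```

```text
t8.50 TCP [ 505.6 -233.6   53.5] w55.9 q6 -0.71 F[ 0.4 -0.  -2.3] | turn wz 0.0008 (full rv [-0.0001 -0.0001  0.0008]) | shift after turn x -1.9 y -0.2 z 0.2
[ 0.50668 -0.23406  1.61288] rms px 0.35 [(0, 5, 7, 40, 0.09), (0, 6, 7, 38, -0.42), (0, 3, 7, 37, -0.19), (0, 4, 5, 15, 0.36)]
[ 0.50734 -0.23309  1.61301] rms px 0.36 [(0, 5, 7, 40, 0.09), (0, 6, 7, 38, -0.42), (0, 3, 7, 37, -0.18), (0, 4, 5, 15, 0.36)]
```

View pics/s3r.png

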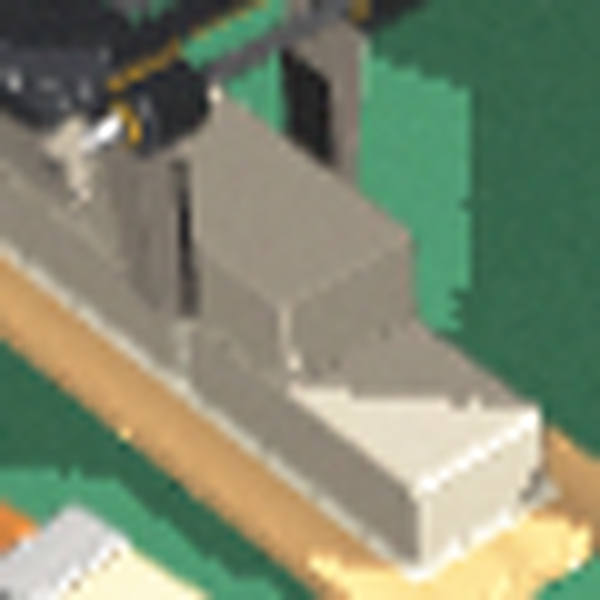

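Emit:
step_arm:
  rows: "0 0 0 0 0 0.7 1; 0 0 0 0 0 0.5 1; 0 0 0 0 0 0 1"

```text
t: 8.88
tool_pos: [0.5058, -0.2337, 0.053]
eef_rot: [0.0, 0.686, 0.728, -0.0]
wrist_force: [-4.3, 1.5, 5.2]
width: 0.0557
```

Emit:
step_arm:
  rows: "0 0 0 0 0 0 0; 0 0 0 0 0 0 0; 0 0 0 0 0 0 0; 0 0 0 0 0 0 0; 0 0 0 0 0 -15 0; 0 0 0 0 0 -35 0; 0 0 0 0 0 -45 0; 0 0 0 50 0 0 0; 0 0 0 50 0 0 0; 0 0 0 50 0 0 0; 0 0 0 50 0 0 0; 0 0 0 50 0 0 0"

```text
t: 10.38
tool_pos: [0.4909, 0.0174, 0.1487]
eef_rot: [0.001, 0.686, 0.728, 0.001]
wrist_force: [0.5, 0.3, -0.1]
width: 0.092
```

```bash
python3 look.py s4 wall; python3 - <<'E'
from h import *
go(.4691,.2942,.1,.7543);go(.4691,.2942,.1,.7543-np.pi/2)
fs,M,s=pickle.load(open("s4.pkl","rb"))
w=[.5055,-.2350,1.63]
bl=[(x,(0,255,0)) for x in wallboxes(w)]+[(box(*w,.048,L,W,H),(0,0,255))]
overlay(fs["scene"],bl,"pics/s4so.png",(205,130,305,210),7.5)
overlay(fs["scene"],[],"pics/s4s.png",(205,130,305,210),7.5)
overlay(fs["top"],bl,"pics/s4to.png",(295,195,390,245),8)
overlay(fs["top"],[],"pics/s4t.png",(295,195,390,245),8)
E
```

```text
('scene', 'wall') [(0.85, [211.0, 144.0, 287.0, 213.0])]
('top', 'wall') [(0.73, [220.0, 177.0, 236.0, 205.0])]
t10.57 TCP [491.   16.3 148.4] w91.7 q6 -0.27 F[-1.1 -0.4  0.5] | turn wz -0.6922 (full rv [ 0.001   0.0013 -0.6922]) | shift after turn x 217.5 y 174.4 z 48.4
t10.57 TCP [491.   16.3 148.4] w91.7 q6 -0.27 F[-1.1 -0.4  0.5] | turn wz 0.8785 (full rv [1.700e-03 2.000e-04 8.785e-01]) | shift after turn x 174.4 y -217.5 z 48.4
```

View pics/s4so.png

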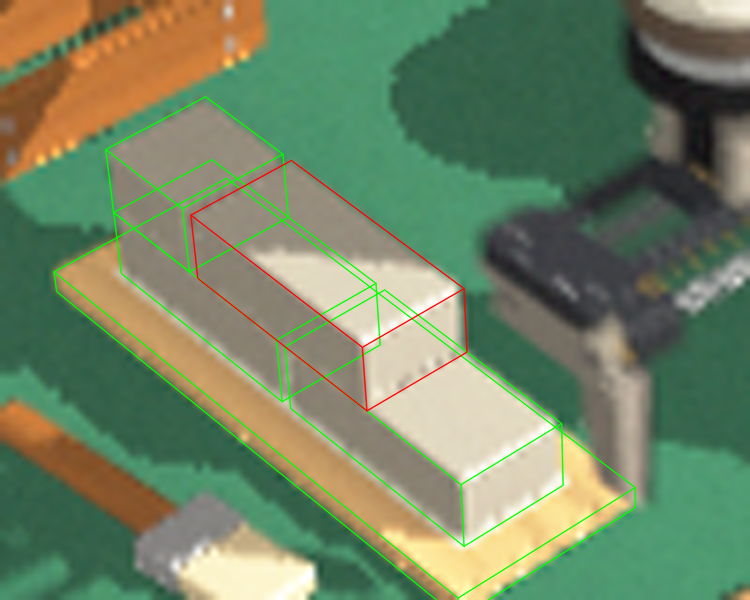

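View pics/s4s.png

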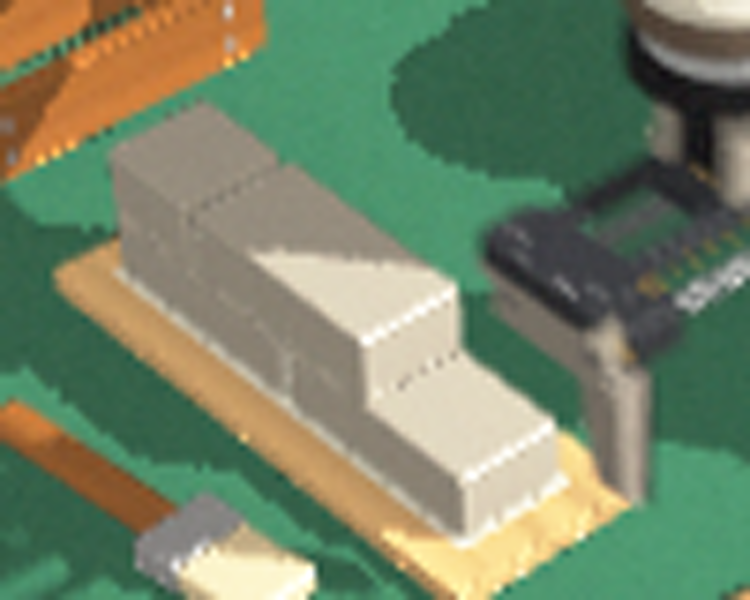

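View pics/s4t.png

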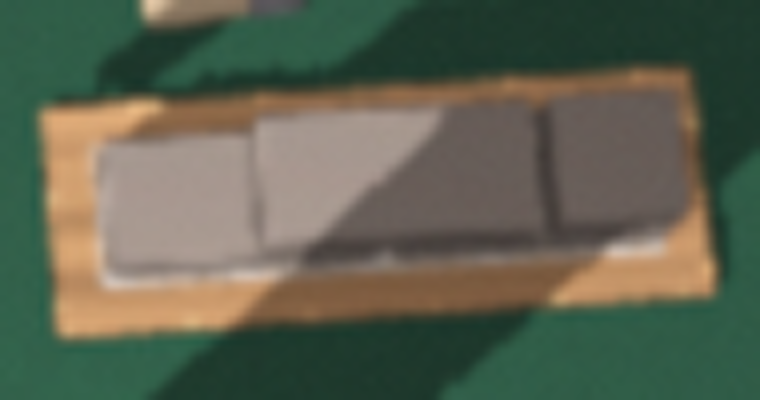

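```bash
python3 - <<'E'
from h import *
fs,M,s=pickle.load(open("s4.pkl","rb")); S,T=fs["scene"],fs["top"]
w=[.5055,-.2350,1.63]
mk=lambda p:wallboxes(p)+[box(*p,.048,L,W,H)]
B=mk(w); ex=np.array([np.cos(w[2]),np.sin(w[2]),0]);ey=np.array([-np.sin(w[2]),np.cos(w[2]),0])
def rep(nm,f,bi,i,j,ax,trim=.2):
    nr,o=edgeoff(f,B[bi][i],B[bi][j],trim,2.5)
    if len(o)<5: print(nm,"none");return
    P=(B[bi][i]+B[bi][j])/2; g=(proj((P+ax*1e-3)[None],f)-proj(P[None],f))[0]@nr
    v=np.array([x[1] for x in o])/g; t=np.array([x[0] for x in o])
    k=np.polyfit(t,v,1)
    print(nm,"n%d med %.2f mm  slope %.2f mm/len std %.2f"%(len(o),np.median(v),k[0],v.std()))
for n,f in fs.items():
    print(n)
    for nm,bi in (("c1+ ",2),("b  ",4),("hf ",3)):
        rep(nm+"end top 5-7 x",f,bi,5,7,ex); rep(nm+"end bot 4-6 x",f,bi,4,6,ex)
        rep(nm+"end vert 6-7 x",f,bi,6,7,ex); rep(nm+"far top 3-7 y",f,bi,3,7,ey); rep(nm+"near top 1-5 y",f,bi,1,5,ey)
        rep(nm+"neg end top 1-3 x",f,bi,1,3,ex);rep(nm+"near bot 0-4 y",f,bi,0,4,ey);rep(nm+"far bot 2-6 y",f,bi,2,6,ey)
E
```

```text
scene
c1+ end top 5-7 x n40 med 2.02 mm  slope -0.63 mm/len std 1.35
c1+ end bot 4-6 x n40 med 2.31 mm  slope 1.18 mm/len std 0.57
c1+ end vert 6-7 x n10 med -1.43 mm  slope 12.65 mm/len std 4.69
c1+ far top 3-7 y n32 med -0.40 mm  slope -11.26 mm/len std 2.57
c1+ near top 1-5 y n34 med 1.25 mm  slope -1.13 mm/len std 2.31
c1+ neg end top 1-3 x n21 med 0.82 mm  slope 65.49 mm/len std 7.15
c1+ near bot 0-4 y n38 med 3.39 mm  slope -0.74 mm/len std 1.22
c1+ far bot 2-6 y n13 med 0.19 mm  slope -11.84 mm/len std 5.34
b  end top 5-7 x n40 med 1.67 mm  slope 0.44 mm/len std 0.64
b  end bot 4-6 x n35 med -0.44 mm  slope 3.47 mm/len std 2.03
b  end vert 6-7 x n40 med -3.47 mm  slope -5.20 mm/len std 1.25
b  far top 3-7 y n37 med -1.20 mm  slope -3.98 mm/len std 1.14
b  near top 1-5 y n40 med 1.16 mm  slope 3.71 mm/len std 0.92
b  neg end top 1-3 x n26 med 1.27 mm  slope -4.30 mm/len std 3.87
b  near bot 0-4 y n23 med -0.79 mm  slope 3.66 mm/len std 3.84
b  far bot 2-6 y n29 med 0.72 mm  slope -1.86 mm/len std 5.67
hf end top 5-7 x n27 med 7.38 mm  slope -7.20 mm/len std 4.52
hf end bot 4-6 
[... 1170 characters left out ...]
35
b  neg end top 1-3 x n38 med -0.35 mm  slope -3.87 mm/len std 2.99
b  near bot 0-4 y n33 med -4.02 mm  slope -6.84 mm/len std 2.82
b  far bot 2-6 y n37 med 3.55 mm  slope -13.37 mm/len std 3.51
hf end top 5-7 x n40 med 5.56 mm  slope -3.55 mm/len std 3.60
hf end bot 4-6 x n29 med -0.77 mm  slope -3.53 mm/len std 1.31
hf end vert 6-7 x n30 med -9.75 mm  slope 38.26 mm/len std 8.25
hf far top 3-7 y n22 med 6.75 mm  slope 0.97 mm/len std 0.37
hf near top 1-5 y n24 med -6.60 mm  slope 0.33 mm/len std 0.13
hf neg end top 1-3 x n30 med -6.39 mm  slope 0.28 mm/len std 0.14
hf near bot 0-4 y n40 med -5.82 mm  slope -0.58 mm/len std 0.51
hf far bot 2-6 y n40 med 3.45 mm  slope 8.09 mm/len std 1.78
```

Emit:
step_arm:
  rows: "0 0 -0.173 0 0 0 0; 0 0 -0.173 0 0 0 0; 0 0 -0.173 0 0 0 0; 0 0 -0.173 0 0 0 0; 0 0 0 43.5 35 10 0; 0 0 0 43.5 35 10 0; 0 0 0 43.5 35 10 0; 0 0 0 43.5 35 10 0; 0 0 0 43.5 34.5 10 0; 0 0 0 0 0 40 0; 0 0 0 0 0 35 0; 0 0 0 0 0 10 0"

```text
t: 12.08
tool_pos: [0.4688, 0.2924, 0.0105]
eef_rot: [-0.001, 0.399, 0.917, -0.001]
wrist_force: [0.1, -0.4, 0.8]
width: 0.0918
```

```bash
python3 - <<'E'
from h import *
go(.4691,.2942,.007,.7543)
E
```

```text
t12.07 TCP [468.8 292.4  10.5] w91.8 q6 -0.41 F[ 0.1 -0.4  0.8] | turn wz -0.0038 (full rv [-0.0037 -0.0013 -0.0038]) | shift after turn x 1.1 y 1.5 z 3.5
```

Emit:
step_arm:
  rows: "0 0 0 1 1 1 0; 0 0 0 0 0 0 1; 0 0 0 0 0 0 1; 0 0 0 0 0 0 1; 0 0 0 0 0 0 1; 0 0 0 0 0 0 1; 0 0 0 0 0 -10 1; 0 0 0 0 0 -35 1; 0 0 0 0 0 -50 1; 0 0 0 0 0 -50 1; 0 0 0.173 0 0 0 1; 0 0 0.173 0 0 0 1"

```text
t: 13.58
tool_pos: [0.4699, 0.2956, 0.1578]
eef_rot: [0.001, 0.552, 0.834, 0.001]
wrist_force: [0.1, 0.3, -1.3]
width: 0.0557
```

```bash
python3 - <<'E'
from h import *
c=np.array([.505,-.235])+.093*np.array([np.cos(1.63),np.sin(1.63)]); print(c)
go(*c,.155,1.63-np.pi/2)
E
```

```text
[ 0.49949727 -0.14216294]
t13.57 TCP [469.9 295.6 157.8] w55.7 q6 -0.06 F[ 0.1  0.3 -1.3] | turn wz 0.3412 (full rv [ 1.900e-03 -2.000e-04  3.412e-01]) | shift after turn x -438.7 y 3.6 z 2.8
```

Emit:
step_arm:
  rows: "0 0 0.171 0 0 0 1; 0 0 0.17 0 0 0 1; 0 0 0 -55 0.5 0 1; 0 0 0 -55 0.5 0 1; 0 0 0 -55 0.5 0 1; 0 0 0 -55 0.5 0 1; 0 0 0 -55 0.5 0 1; 0 0 0 -55 0.5 0 1; 0 0 0 -55 0.5 0 1; 0 0 0 -53.5 0 25 1; 0 0 0 0 0 25 1; 0 0 0 0 0 20 1"

```text
t: 15.08
tool_pos: [0.501, -0.1426, 0.0856]
eef_rot: [-0.0, 0.684, 0.729, -0.0]
wrist_force: [-0.7, 1.5, -0.6]
width: 0.0558
```

```bash
python3 - <<'E'
from h import *
go(.4995,-.1422,.053,1.63-np.pi/2)
f=grab_frame("scene"); pickle.dump(f,open("s5.pkl","wb")); w=[.5055,-.2350,1.63]
go(.4995,-.1422,.053,1.63-np.pi/2)
overlay(f,[],"pics/s5.png",(205,130,305,210),7.5)
E
```

```text
t15.07 TCP [ 501.  -142.6   85.6] w55.8 q6 -0.57 F[-0.7  1.5 -0.6] | turn wz 0.0041 (full rv [-0.0007 -0.0005  0.0041]) | shift after turn x 0.5 y -1.5 z 32.6
t15.12 TCP [ 499.3 -141.3   83. ] w56.0 q6 -0.57 F[-2.1  1.2 -2.8] | turn wz 0.0047 (full rv [-0.0045 -0.0029  0.0047]) | shift after turn x -0.9 y 0.1 z 30.0
```

View pics/s5.png

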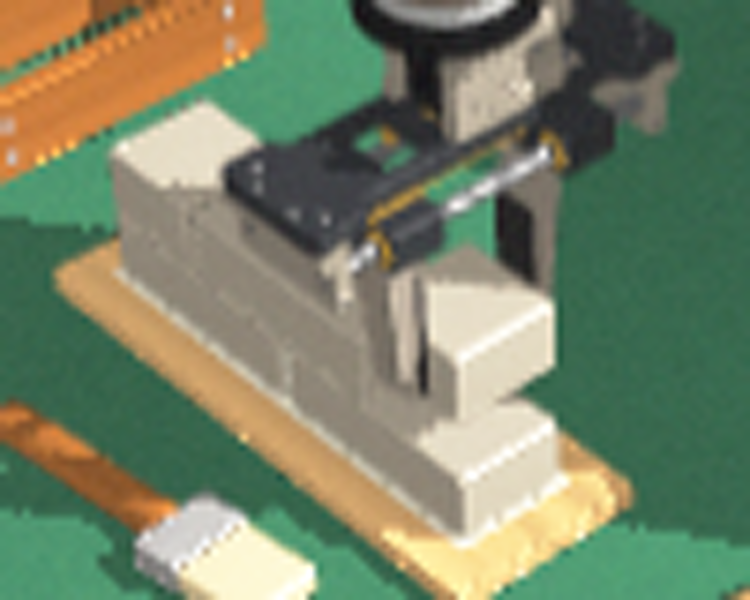

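Emit:
step_arm:
  rows: "0 0 0 0.5 0 15 1; 0 0 0 0 0 8 1; 0 0 0 0 0 4 1; 0 0 0 0 0 0 1; 0 0 0 0 0 0 1"

```text
t: 15.75
tool_pos: [0.5019, -0.1416, 0.0599]
eef_rot: [0.0, 0.684, 0.73, 0.0]
wrist_force: [0.2, -0.1, -0.3]
width: 0.0562
```

```bash
python3 - <<'E'
from h import *
f=grab_frame("scene"); pickle.dump(f,open("s6.pkl","wb"));go(.4995,-.1422,.053,1.63-np.pi/2)
overlay(f,[],"pics/s6.png",(235,150,295,205),10)
E
```

```text
t15.80 TCP [ 501.9 -141.6   59.9] w55.6 q6 -0.57 F[0.8 0.  0.5] | turn wz 0.0059 (full rv [0.0008 0.0005 0.0059]) | shift after turn x -0.4 y -2.4 z 6.9
```

View pics/s6.png

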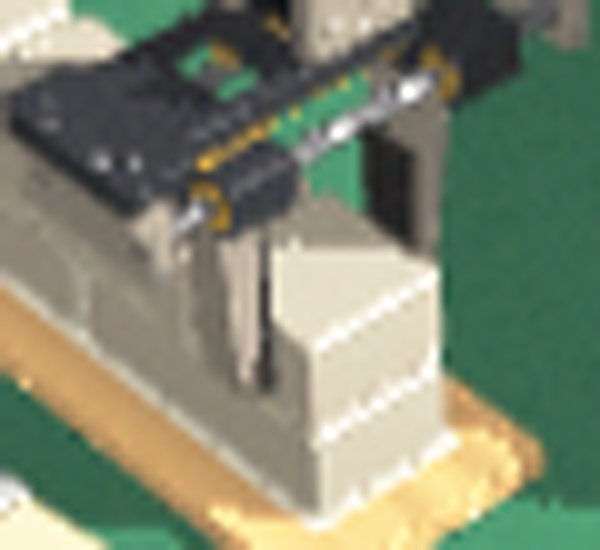

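Emit:
step_arm:
  rows: "0 0 0.004 0 -0.4 1 1; 0 0 0 0 0 1 1; 0 0 0 0 0 0 1"

```text
t: 16.18
tool_pos: [0.501, -0.1414, 0.0573]
eef_rot: [-0.0, 0.685, 0.728, -0.0]
wrist_force: [0.9, -0.2, -0.6]
width: 0.0559
```

Emit:
step_arm:
  rows: "0 0 0 0 0 1 1; 0 0 0 0 0 1 1; 0 0 0 0 0 0 1"

```text
t: 16.55
tool_pos: [0.5012, -0.1415, 0.0558]
eef_rot: [-0.0, 0.685, 0.728, -0.0]
wrist_force: [-1.8, 1.3, 3.7]
width: 0.0559
```

Emit:
step_arm:
  rows: "0 0 0 0 0 0 0; 0 0 0 0 0 0 0; 0 0 0 0 0 0 0; 0 0 0 0 0 0 0; 0 0 0 0 0 -15 0; 0 0 0 0 0 -35 0; 0 0 0 0 0 -50 0; 0 0 0 50 0 0 0; 0 0 0 50 0 0 0; 0 0 0 50 0 0 0; 0 0 0 50 0 0 0"

```text
t: 17.92
tool_pos: [0.4891, 0.0596, 0.1568]
eef_rot: [0.001, 0.685, 0.728, 0.001]
wrist_force: [-0.1, -0.2, 0.6]
width: 0.0917
```

```bash
python3 look.py s7 block_a; python3 fitboard.py s7 c a; python3 - <<'E'
from h import *
R=pickle.load(open("R.pkl","rb"))
go(*R["c"][:2],.12,R["c"][2]-np.pi/2)
fs,M,s=pickle.load(open("s7.pkl","rb"))
overlay(fs["scene"],[],"pics/s7s.png",(205,130,305,210),7.5)
overlay(fs["top"],[],"pics/s7t.png",(295,195,390,245),8)
E
```

```text
('scene', 'block_a') [(0.81, [316.0, 216.0, 353.0, 258.0]), (0.81, [231.0, 150.0, 266.0, 184.0]), (0.77, [286.0, 244.0, 310.0, 284.0])]
('top', 'block_a') [(0.68, [325.0, 207.0, 362.0, 224.0])]
c 1 [ 0.6068  0.1357 -2.2063] 0.053
c 1 [ 0.6068  0.1357 -2.2063] 0.053
a 1 [0.4565 0.1374 1.3698] 0.057
a 1 [0.4565 0.1374 1.3698] 0.057
t18.12 TCP [489.2  58.5 156.3] w92.0 q6 -0.19 F[ 0.1 -1.2 -0. ] | turn wz 0.6985 (full rv [1.400e-03 2.000e-04 6.985e-01]) | shift after turn x 131.9 y 48.8 z 36.3
```

View pics/s7s.png

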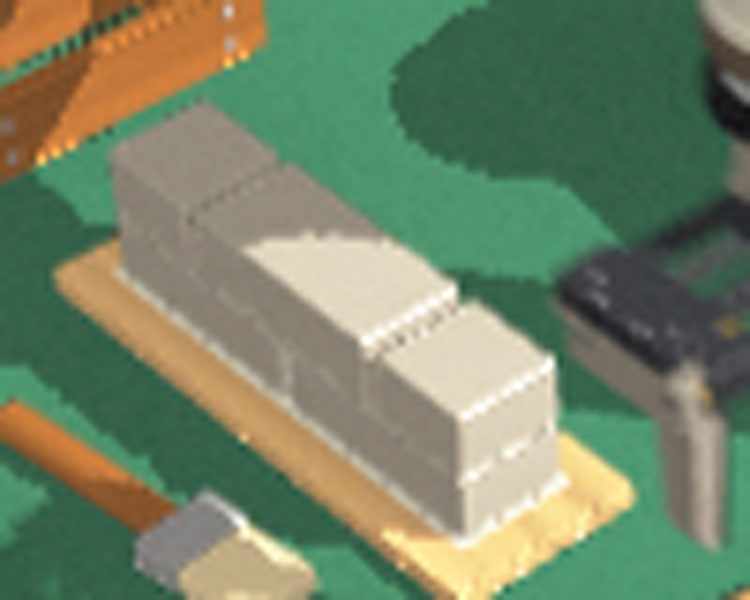

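View pics/s7t.png

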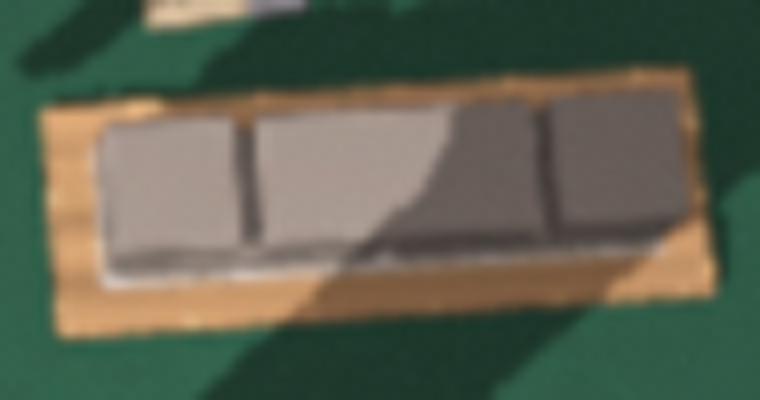

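```bash
python3 - <<'E'
from h import *
fs,M,s=pickle.load(open("s7.pkl","rb"));
w=[.5055,-.2350,1.63]
ex=np.array([np.cos(w[2]),np.sin(w[2])]);ey=np.array([-ex[1],ex[0]])
for n,f in fs.items():
    g=f["image"].astype(float).mean(2)
    for c in (-62,62):
        xs=np.arange(c-12,c+12.1,1)
        pr=[]
        for y in np.arange(-20,21,2):
            P=np.array([[*(np.array(w[:2])+ex*x*1e-3+ey*y*1e-3),.084] for x in xs]); u=proj(P,f)
            pr.append(map_coordinates(g,[u[:,1],u[:,0]],order=1))
        p=np.median(pr,0); p=p; 
        b=np.interp(xs,[xs[0],xs[-1]],[p[:4].mean(),p[-4:].mean()]); d=np.clip(1-p/b,0,None)
        print(n,c,"centroid %.1f  area %.2f depth %.2f"%((d*xs).sum()/d.sum(),d.sum(),d.max()))
E
```

```text
scene -62 centroid -60.5  area 0.24 depth 0.04
scene 62 centroid 65.5  area 0.68 depth 0.11
top -62 centroid -63.4  area 2.54 depth 0.30
top 62 centroid 62.2  area 3.80 depth 0.41
```

Emit:
step_arm:
  rows: "0 0 0.175 0 0 0 0; 0 0 0.175 0 0 0 0; 0 0 0.175 0 0 0 0; 0 0 0.174 0 0 0 0; 0 0 0 44 16.3 15 0; 0 0 0 44 16.3 15 0; 0 0 0 44 16.2 15 0; 0 0 0 0 0 45 0; 0 0 0 0 0 40 0; 0 0 0 0 0 18 0; 0 0 0 0 0 0 0"

```text
t: 19.5
tool_pos: [0.6073, 0.1339, 0.0075]
eef_rot: [0.0, 0.894, 0.449, -0.0]
wrist_force: [-0.2, 0.5, 0.0]
width: 0.0922
```

```bash
python3 - <<'E'
from h import *
go(.6068,.1355,.007,-2.206-np.pi/2)
E
```

```text
t19.50 TCP [607.3 133.9   7.5] w92.2 q6 0.66 F[-0.2  0.5  0. ] | turn wz -0.0042 (full rv [ 0.0002  0.0001 -0.0042]) | shift after turn x 1.0 y -1.3 z 0.5
```

Emit:
step_arm:
  rows: "0 0 0 1 0 0 1; 0 0 0 0 0 0 1; 0 0 0 0 0 0 1; 0 0 0 0 0 0 1; 0 0 0 0 0 0 1; 0 0 0 0 0 -10 1; 0 0 0 0 0 -40 1; 0 0 0 0 0 -50 1; 0 0 0 0 0 -50 1; 0 0 -0.175 0 0 -15 1; 0 0 -0.175 0 0 0 1; 0 0 -0.175 0 0 0 1"

```text
t: 21.0
tool_pos: [0.6072, 0.136, 0.173]
eef_rot: [0.0, 0.744, 0.668, 0.0]
wrist_force: [0.1, 0.5, -1.7]
width: 0.0556
```

```bash
python3 - <<'E'
from h import *
go(.5089,-.2967,.165,1.63-np.pi/2)
E
```

```text
t21.00 TCP [607.2 136.  173. ] w55.6 q6 0.13 F[ 0.1  0.5 -1.7] | turn wz -0.1664 (full rv [ 3.000e-04 -1.000e-04 -1.664e-01]) | shift after turn x -426.1 y -123.8 z 8.0
```

Emit:
step_arm:
  rows: "0 0 -0.166 0 0 0 1; 0 0 0 -53.3 -15.5 0 1; 0 0 0 -53.3 -15.5 0 1; 0 0 0 -53.3 -15.5 0 1; 0 0 0 -53.3 -15.5 0 1; 0 0 0 -53.3 -15.5 0 1; 0 0 0 -53.3 -15.5 0 1; 0 0 0 -53.3 -15.5 0 1; 0 0 0 -53 -15.3 20 1; 0 0 0 0 0 25 1; 0 0 0 0 0 10 1; 0 0 0 0 0 0 1"

```text
t: 22.5
tool_pos: [0.5061, -0.2951, 0.117]
eef_rot: [-0.001, 0.688, 0.726, 0.0]
wrist_force: [-0.1, 0.2, -1.4]
width: 0.0556
```

```bash
python3 - <<'E'
from h import *
f=grab_frame("scene"); pickle.dump(f,open("s8.pkl","wb"))
go(.5089,-.2967,.089,1.63-np.pi/2)
overlay(f,[],"pics/s8.png",(205,120,305,200),7.5)
E
```

```text
t22.55 TCP [ 506.7 -295.5  117.9] w56.2 q6 -0.79 F[ 0.2  0.3 -1.6] | turn wz -0.0051 (full rv [ 0.0002  0.0001 -0.0051]) | shift after turn x -1.3 y 2.2 z 28.9
```

View pics/s8.png

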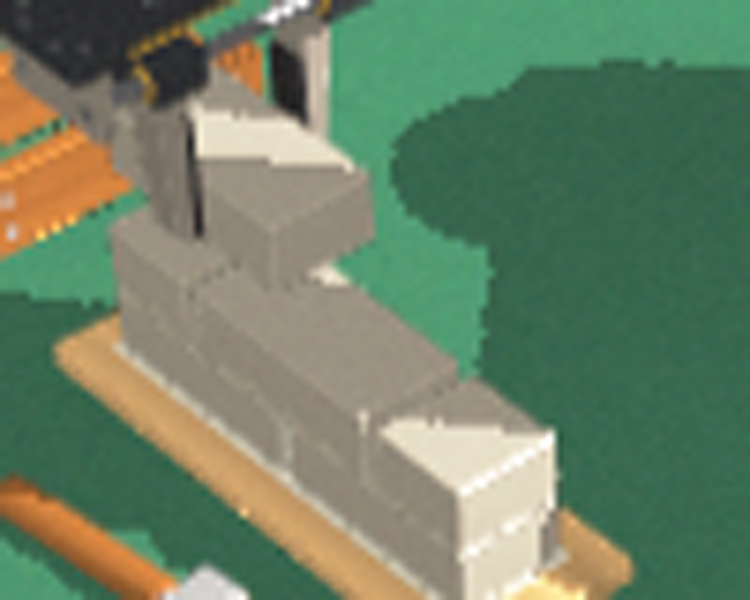

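Emit:
step_arm:
  rows: "0 0 -0.005 -1 2.2 10 1; 0 0 0 0 0 8 1; 0 0 0 0 0 4 1; 0 0 0 0 0 0 1; 0 0 0 0 0 0 1"

```text
t: 23.18
tool_pos: [0.5087, -0.2972, 0.0956]
eef_rot: [0.0, 0.686, 0.727, 0.0]
wrist_force: [0.4, -0.4, -1.6]
width: 0.0557
```

```bash
python3 - <<'E'
from h import *
f=grab_frame("scene"); pickle.dump(f,open("s9.pkl","wb"))
go(.5089,-.2967,.089,1.63-np.pi/2)
overlay(f,[],"pics/s9.png",(205,120,305,200),7.5)
w=[.5055,-.2345,1.63]
mk=lambda p:[box(*p,.048,L,W,H),box(*p,.048,W,W,H,.093,0),box(*p,.0895,L,W,H,-.062,0)]
overlay(f,[(b,(0,0,255)) for b in mk(w)],"pics/s9o.png",(205,120,305,200),7.5)
E
```

```text
t23.23 TCP [ 508.7 -297.2   95.7] w55.9 q6 -0.79 F[-0.1  0.5 -1.4] | turn wz -0.0012 (full rv [ 0.0004  0.0004 -0.0012]) | shift after turn x 0.5 y 0.2 z 6.7
```

View pics/s9.png

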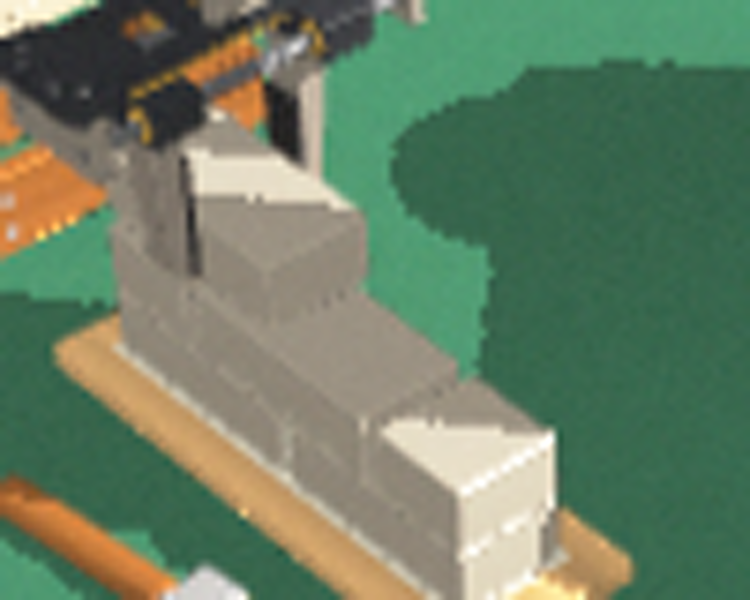

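View pics/s9o.png

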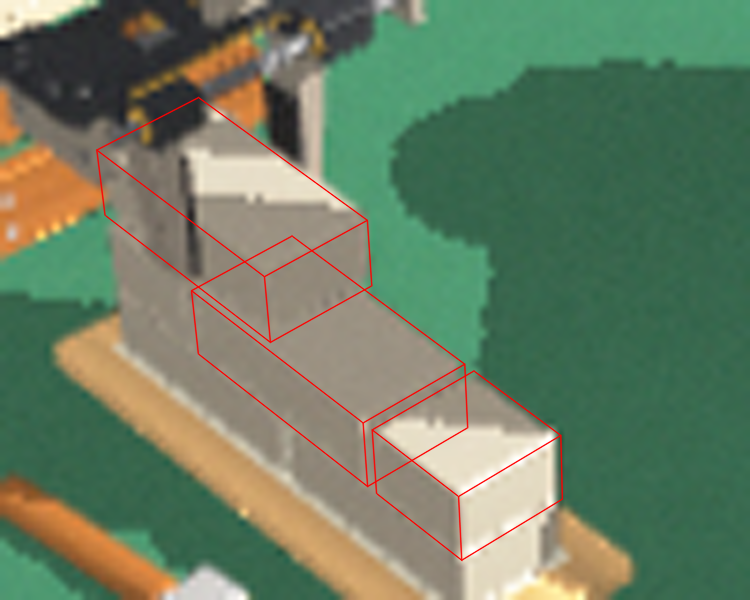

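Emit:
step_arm:
  rows: "0 0 0 0 0 4 1; 0 0 0 0 0 2 1; 0 0 0 0 0 1 1; 0 0 0 0 0 0 1"

```text
t: 23.72
tool_pos: [0.5085, -0.297, 0.0883]
eef_rot: [-0.0, 0.686, 0.727, -0.0]
wrist_force: [0.9, 0.4, -0.9]
width: 0.0558
```

Emit:
step_arm:
  rows: "0 0 0 0 0 1 1; 0 0 0 0 0 0 1"

```text
t: 23.98
tool_pos: [0.5087, -0.2972, 0.0877]
eef_rot: [0.0, 0.686, 0.727, -0.0]
wrist_force: [0.3, -0.1, 0.7]
width: 0.0562
```

Emit:
step_arm:
  rows: "0 0 0 0 0 0.7 1; 0 0 0 0 0 0 1"

```text
t: 24.22
tool_pos: [0.5087, -0.2972, 0.0877]
eef_rot: [0.0, 0.686, 0.727, -0.0]
wrist_force: [-3.2, 1.5, 5.8]
width: 0.0558
```

Emit:
step_arm:
  rows: "0 0 0 0 0 0 0; 0 0 0 0 0 0 0; 0 0 0 0 0 0 0; 0 0 0 0 0 0 0; 0 0 0 0 0 -15 0; 0 0 0 0 0 -30 0; 0 0 0 0 0 -30 0; 0 0 0 55 0 0 0; 0 0 0 55 0 0 0; 0 0 0 55 0 0 0; 0 0 0 55 0 0 0; 0 0 0 55 0 0 0"

```text
t: 25.72
tool_pos: [0.4928, -0.0209, 0.1631]
eef_rot: [0.001, 0.686, 0.727, 0.001]
wrist_force: [0.5, -0.3, -0.5]
width: 0.0918
```

```bash
python3 look.py s10 block_a; python3 - <<'E'
from h import *
R=pickle.load(open("R.pkl","rb"))
go(*R["a"][:2],.007,R["a"][2]-np.pi/2); print(R["a"])
fs,M,s=pickle.load(open("s10.pkl","rb"))
overlay(fs["scene"],[],"pics/s10s.png",(205,120,305,200),7.5)
overlay(fs["top"],[],"pics/s10t.png",(295,195,390,245),8)
E
python3 fitboard.py s10 a
```

```text
('scene', 'block_a') [(0.88, [317.0, 217.0, 352.0, 255.0]), (0.79, [230.0, 159.0, 265.0, 184.0]), (0.56, [221.0, 141.0, 254.0, 165.0])]
('top', 'block_a') [(0.83, [325.0, 209.0, 346.0, 228.0]), (0.76, [347.0, 205.0, 383.0, 225.0]), (0.59, [217.0, 227.0, 240.0, 244.0]), (0.29, [310.0, 182.0, 368.0, 197.0])]
t25.93 TCP [493.  -22.2 162.8] w91.8 q6 -0.35 F[ 0.2 -0.3 -0.9] | turn wz 0.2611 (full rv [0.0017 0.0009 0.2611]) | shift after turn x 149.1 y -67.6 z 155.8
[0.45651267 0.13740245 1.36984389]
a 2 [0.455  0.137  1.3481] 0.591
a 1 [0.4569 0.138  1.3142] 0.13
a 1 [0.4553 0.1444 1.3365] 0.455
```

View pics/s10s.png

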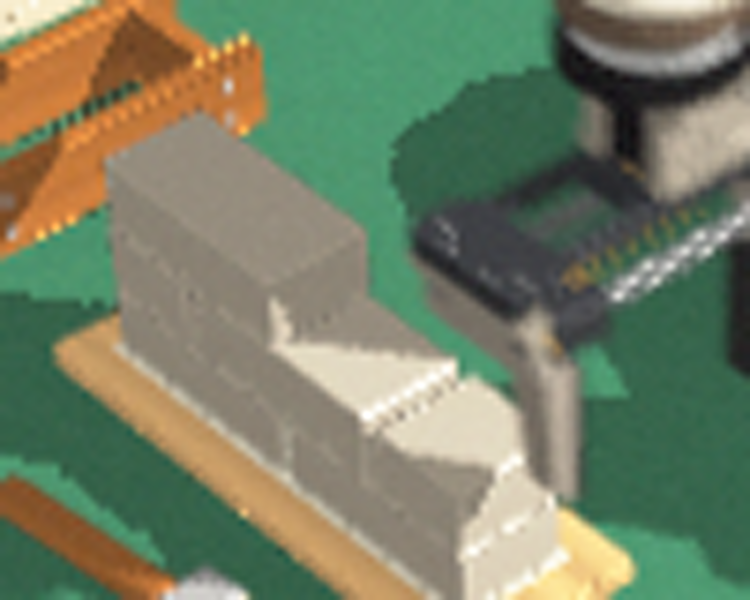

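View pics/s10t.png

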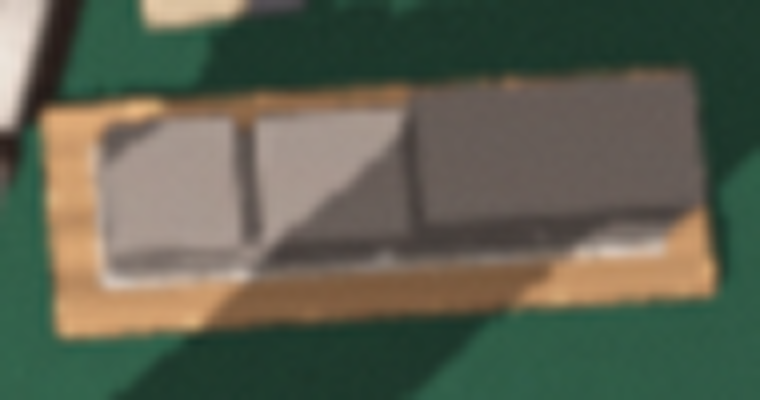

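Emit:
step_arm:
  rows: "0 0 0.13 0 0 0 0; 0 0 0.129 0 0 0 0; 0 0 0 50 -22.5 10 0; 0 0 0 50 -22.5 10 0; 0 0 0 49.5 -22.5 15 0; 0 0 0 0 0 45 0; 0 0 0 0 0 45 0; 0 0 0 0 0 20 0; 0 0 0 0 0 9 0; 0 0 0 0 0 0 0"

```text
t: 27.18
tool_pos: [0.457, 0.1367, 0.008]
eef_rot: [0.0, 0.775, 0.632, 0.0]
wrist_force: [0.5, 0.8, -0.2]
width: 0.0918
```

```bash
python3 - <<'E'
from h import *
go(.4566,.1378,.007,1.372-np.pi/2)
E
```

```text
t27.18 TCP [457.  136.7   8. ] w91.8 q6 0.24 F[ 0.5  0.8 -0.2] | turn wz -0.0034 (full rv [ 0.0002  0.0001 -0.0034]) | shift after turn x 1.0 y -0.6 z 1.0
```

Emit:
step_arm:
  rows: "0 0 0 1 0 0 1; 0 0 0 0 0 0 1; 0 0 0 0 0 0 1; 0 0 0 0 0 0 1; 0 0 0 0 0 0 1; 0 0 0 0 0 -10 1; 0 0 0 0 0 -40 1; 0 0 0 0 0 -55 1; 0 0 0 0 0 -55 1; 0 0 -0.129 0 0 -5 1; 0 0 -0.129 0 0 0 1; 0 0 0 0 0 0 1"

```text
t: 28.68
tool_pos: [0.456, 0.1385, 0.1727]
eef_rot: [-0.0, 0.687, 0.727, -0.0]
wrist_force: [-0.2, -0.3, -1.8]
width: 0.0557
```

```bash
python3 - <<'E'
from h import *
go(.5014,-.1731,.165,1.63-np.pi/2)
E
```

```text
t28.68 TCP [456.  138.5 172.7] w55.7 q6 -0.02 F[-0.2 -0.3 -1.8] | turn wz -0.0035 (full rv [-0.0006 -0.     -0.0035]) | shift after turn x -313.7 y 26.8 z 7.7
```

Emit:
step_arm:
  rows: "0 0 -0.003 -52 4.5 0 1; 0 0 0 -52 4.5 0 1; 0 0 0 -52 4.5 0 1; 0 0 0 -52 4.5 0 1; 0 0 0 -52 4.5 0 1; 0 0 0 -52.5 4.3 0 1; 0 0 0 0 0 20 1; 0 0 0 0 0 18 1; 0 0 0 0 0 6 1; 0 0 0 0 0 0 1; 0 0 0 0 0 0 1"

```text
t: 30.05
tool_pos: [0.5024, -0.1717, 0.1295]
eef_rot: [0.001, 0.685, 0.728, 0.0]
wrist_force: [-0.5, 0.1, -2.6]
width: 0.0561
```

```bash
python3 - <<'E'
from h import *
f=grab_frame("scene"); pickle.dump(f,open("s11.pkl","wb"))
go(.5014,-.1731,.088,1.63-np.pi/2)
overlay(f,[],"pics/s11.png",(205,120,305,200),7.5)
E
```

```text
t30.10 TCP [ 502.4 -171.9  129.6] w55.9 q6 -0.62 F[-0.4 -0.4 -2.2] | turn wz 0.0013 (full rv [0.0013 0.001  0.0013]) | shift after turn x -1.2 y -1.1 z 41.6
```

View pics/s11.png

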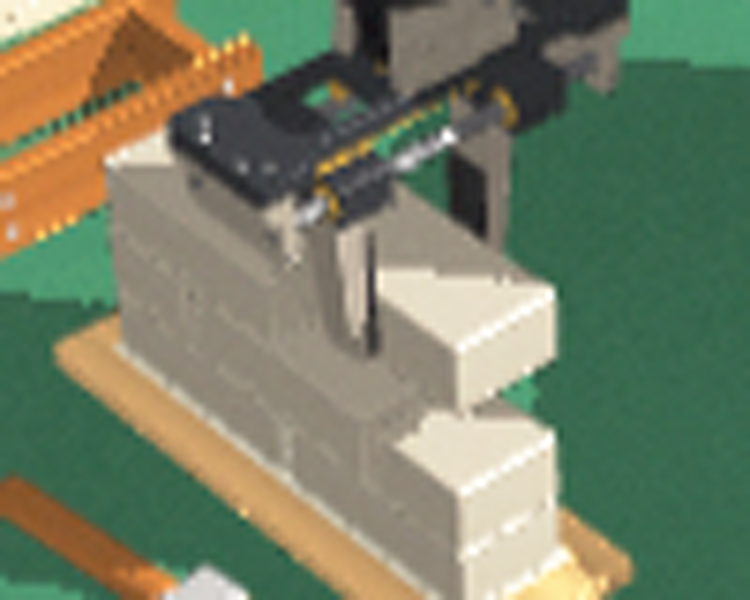

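Emit:
step_arm:
  rows: "0 0 0 -0.8 -0.5 18 1; 0 0 0 0 0 12 1; 0 0 0 0 0 5 1; 0 0 0 0 0 0 1; 0 0 0 0 0 0 1"

```text
t: 30.72
tool_pos: [0.5017, -0.1729, 0.0941]
eef_rot: [0.0, 0.686, 0.728, 0.0]
wrist_force: [0.1, 0.4, -1.8]
width: 0.056
```

```bash
python3 - <<'E'
from h import *
f=grab_frame("scene"); pickle.dump(f,open("s12.pkl","wb"))
go(.5014,-.1731,.088,1.63-np.pi/2)
overlay(f,[],"pics/s12.png",(230,140,300,200),10)
E
```

```text
t30.77 TCP [ 501.8 -172.9   94.2] w55.8 q6 -0.62 F[ 0.1  0.8 -2. ] | turn wz 0.0008 (full rv [0.0008 0.0006 0.0008]) | shift after turn x -0.1 y -0.4 z 6.2
```

View pics/s12.png

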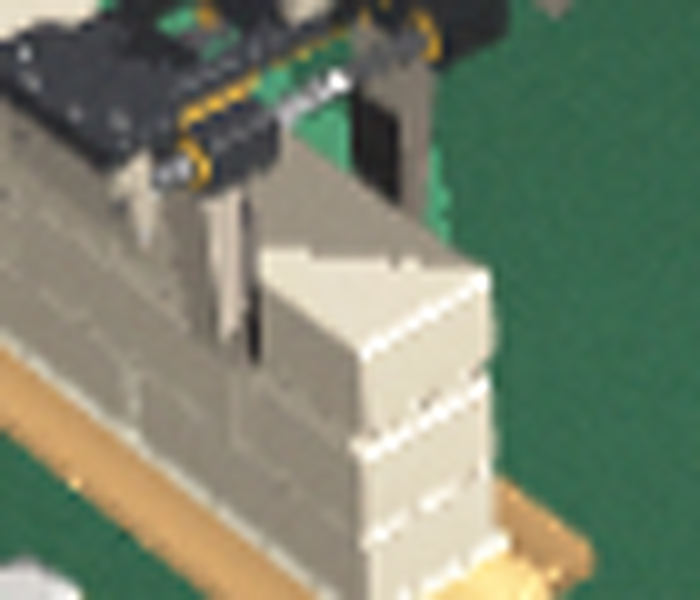

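Emit:
step_arm:
  rows: "0 0 0 0 -0.3 3 1; 0 0 0 0 0 2 1; 0 0 0 0 0 0.7 1; 0 0 0 0 0 0 1"

```text
t: 31.28
tool_pos: [0.5011, -0.1727, 0.0881]
eef_rot: [-0.0, 0.686, 0.728, -0.0]
wrist_force: [-0.9, -0.1, -1.0]
width: 0.0557
```

Emit:
step_arm:
  rows: "0 0 0 0 0 1 1; 0 0 0 0 0 0 1"

```text
t: 31.52
tool_pos: [0.5012, -0.1728, 0.0881]
eef_rot: [-0.0, 0.685, 0.728, -0.0]
wrist_force: [-4.3, 1.8, 7.7]
width: 0.0559
```

Contact. Release, rise and back off to inspect.

Emit:
step_arm:
  rows: "0 0 0 0 0 0 0; 0 0 0 0 0 0 0; 0 0 0 0 0 0 0; 0 0 0 0 0 0 0; 0 0 0 0 0 -15 0; 0 0 0 0 0 -30 0; 0 0 0 0 0 -40 0; 0 0 0 55 0 0 0; 0 0 0 55 0 0 0; 0 0 0 55 0 0 0; 0 0 0 55 0 0 0; 0 0 0 55 0 0 0"

```text
t: 33.02
tool_pos: [0.4847, 0.1035, 0.1734]
eef_rot: [0.001, 0.686, 0.728, 0.001]
wrist_force: [0.6, -0.3, 0.0]
width: 0.0917
```

```bash
python3 look.py s13; python3 - <<'E'
from h import *
fs,M,s=pickle.load(open("s13.pkl","rb")); print(s["t"])
overlay(fs["scene"],[],"pics/s13s.png",(205,120,305,200),7.5)
overlay(fs["top"],[],"pics/s13t.png",(295,195,390,245),8)
w=[.5055,-.2350,1.63]
ex=np.array([np.cos(w[2]),np.sin(w[2])]);ey=np.array([-ex[1],ex[0]])
mk=lambda p:[box(*p,.012+.036*i,.242,W,H) for i in range(3)]
B=mk(w)
for n,f in fs.items():
    for bi in range(3):
        for nm,i,j,ax in (("+x end top",5,7,ex),("-x end top",1,3,ex),("far top",3,7,ey),("near top",1,5,ey)):
            nr,o=edgeoff(f,B[bi][i],B[bi][j],.15,2.5)
            if len(o)<8: continue
            P=(B[bi][i]+B[bi][j])/2; g=(proj((P+np.r_[ax,0]*1e-3)[None],f)-proj(P[None],f))[0]@nr
            v=np.array([x[1] for x in o])/g
            print(n,bi+1,nm,len(o),"med %.2f mm std %.2f"%(np.median(v),v.std()), "thirds",[round(float(np.median(q)),2) for q in np.array_split(v,4)])
f=fs["top"]; g=f["image"].astype(float).mean(2)
xs=np.arange(-12,12.1,1); pr=[]
for y in np.arange(-20,21,2):
    P=np.array([[*(np.array(w[:2])+ex*x*1e-3+ey*y*1e-3),.12] for x in xs]); u=proj(P,f); pr.append(map_coordinates(g,[u[:,1],u[:,0]],order=1))
p=np.median(pr,0);d=np.clip(1-p/np.interp(xs,[xs[0],xs[-1]],[p[:4].mean(),p[-4:].mean()]),0,None);print("joint",(d*xs).sum()/d.sum(),d.sum(),np.round(p))
E
```

```text
33.125
scene 1 +x end top 39 med -4.46 mm std 4.37 thirds [-5.24, -4.29, -1.98, 1.74]
scene 1 far top 38 med -2.97 mm std 1.84 thirds [-3.16, -3.08, -2.33, -3.77]
scene 1 near top 18 med -1.61 mm std 3.39 thirds [-1.56, -1.44, -1.91, -0.39]
scene 2 +x end top 40 med 1.46 mm std 4.35 thirds [-3.64, 1.78, -3.75, 2.84]
scene 2 far top 12 med -1.26 mm std 5.03 thirds [-7.44, 1.75, 2.24, -5.31]
scene 2 near top 28 med -1.70 mm std 3.76 thirds [-1.99, -1.22, -1.85, 3.59]
scene 3 +x end top 40 med 3.00 mm std 2.13 thirds [3.13, 2.66, 2.96, 3.0]
scene 3 -x end top 40 med 1.76 mm std 2.03 thirds [1.49, 2.09, 2.34, 1.23]
scene 3 far top 40 med -0.04 mm std 1.35 thirds [-0.18, -0.27, -0.02, 0.44]
scene 3 near top 40 med 1.66 mm std 1.27 thirds [-0.15, 1.37, 2.03, 2.43]
top 1 +x end top 40 med 1.38 mm std 0.49 thirds [1.3, 1.42, 0.91, 1.51]
top 1 far top 33 med 4.08 mm std 1.30 thirds [3.37, 4.29, 3.67, 4.77]
top 2 +x end top 40 med 3.74 mm std 0.48 thirds [4.13, 3.78, 3.27, 3.63]
top 2 -x end top 25 med -6.63 mm std 0.14 thirds [-6.5, -6.66, -6.73, -6.63]
top 2 far top 16 med 1.61 mm std 5.42 thirds [7.09, 1.57, -3.94, -3.46]
top 2 near top 37 med -6.00 mm std 0.89 thirds [-6.46, -5.98, -6.0, -5.58]
top 3 +x end top 39 med 5.99 mm std 0.83 thirds [5.97, 6.04, 6.1, 5.64]
top 3 -x end top 40 med 0.68 mm std 0.48 thirds [0.96, 0.43, 0.23, 0.69]
top 3 far top 40 med 1.65 mm std 1.56 thirds [1.29, 1.65, 1.68, 2.25]
top 3 near top 40 med 0.99 mm std 1.18 thirds [0.46, 0.92, 0.96, 1.61]
joint 0.3924023029821004 2.2059676492104585 [102. 108. 114. 120. 125. 129. 134. 133. 125. 116. 108.  98.  87.  88.
  94. 103. 114. 126. 138. 145. 150. 152. 154. 154. 154.]
```

View pics/s13s.png

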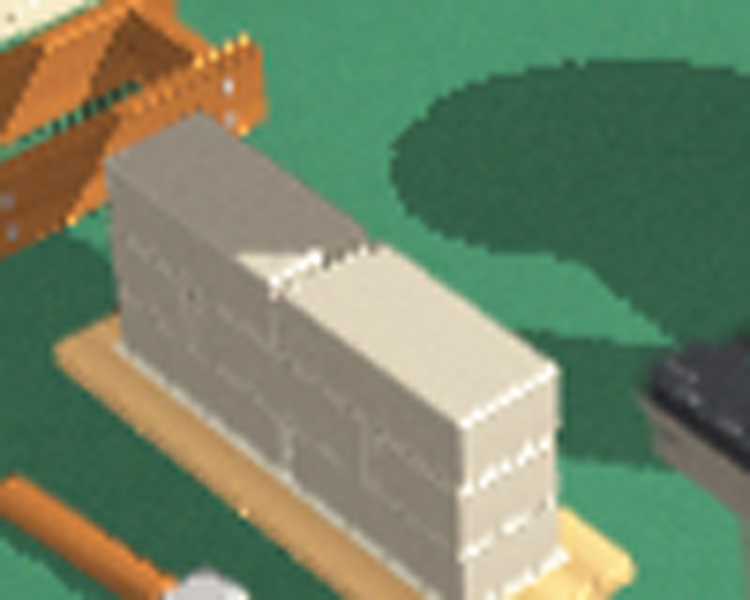

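View pics/s13t.png

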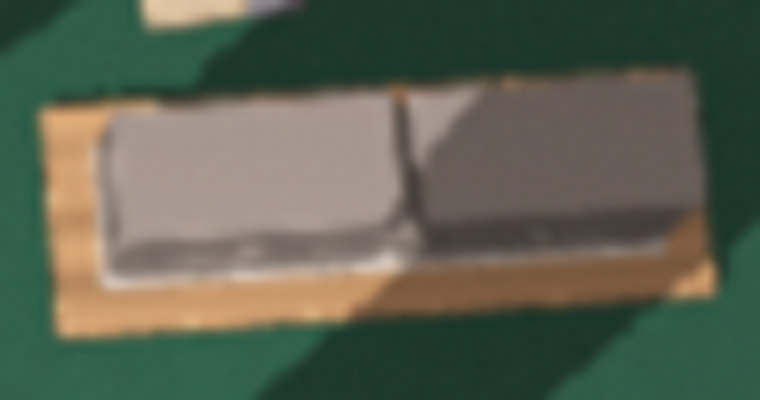

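```bash
python3 - <<'E'
from h import *
fs,M,s=pickle.load(open("s13.pkl","rb")); f=fs["scene"]
w=[.5055,-.2350,1.63]
ex=np.array([np.cos(w[2]),np.sin(w[2]),0])
B=[box(*w,.012+.036*i,.242,W,H) for i in range(3)]
for nm,i,j in (("+x far",6,7),("+x near",4,5),("-x near",0,1)):
    for k in range(3):
        nr,o=edgeoff(f,B[k][i],B[k][j],.2,3)
        P=(B[k][i]+B[k][j])/2; g=(proj((P+ex*1e-3)[None],f)-proj(P[None],f))[0]@nr
        v=np.array([x[1] for x in o])/g
        print(nm,k+1,len(v),"%.2f mm as x (std %.2f), px/mm %.2f"%(np.median(v),v.std(),g))
E
```

```text
+x far 1 27 -1.43 mm as x (std 5.98), px/mm 0.20
+x far 2 40 -2.36 mm as x (std 0.65), px/mm 0.21
+x far 3 40 -0.96 mm as x (std 1.29), px/mm 0.21
+x near 1 40 2.44 mm as x (std 0.88), px/mm 0.20
+x near 2 40 0.37 mm as x (std 1.28), px/mm 0.20
+x near 3 40 4.53 mm as x (std 0.56), px/mm 0.20
-x near 1 34 2.97 mm as x (std 2.15), px/mm 0.16
-x near 2 40 1.64 mm as x (std 0.77), px/mm 0.16
-x near 3 36 3.58 mm as x (std 5.07), px/mm 0.16
```

```bash
python3 - <<'E'
from h import *
w=[.5055,-.2350,1.63]
ex=np.array([np.cos(w[2]),np.sin(w[2]),0]);ey=np.array([-ex[1],ex[0],0])
def prof(f,c,z,y0=-18,y1=18,r=16):
    g=f["image"].astype(float).mean(2)
    xs=np.arange(c-r,c+r+.1,.5);pr=[]
    for y in np.arange(y0,y1+.1,2):
        P=np.array([np.array([w[0],w[1],z])+ex*x*1e-3+ey*y*1e-3 for x in xs]);u=proj(P,f);pr.append(map_coordinates(g,[u[:,1],u[:,0]],order=1))
    p=np.array(pr); return xs,np.median(p,0)
for tag,js in (("s7",[(-62,.084),(62,.084)]),("s10",[(62,.084)]),("s13",[(0,.12)])):
    fs=pickle.load(open(tag+".pkl","rb"))[0]
    for n in ("top","scene"):
      for c,z in js:
       for y0,y1 in ((-20,-4),(4,20)):
        xs,p=prof(fs[n],c,z,y0,y1); m=abs(xs-c)<8; k=np.where(m)[0][p[m].argmin()]
        l,rr=p[max(0,k-16):k].max(),p[k:k+17].max()
        hl=(l+p[k])/2;hr=(rr+p[k])/2
        i=k
        while i>0 and p[i]<hl:i-=1
        j=k
        while j<len(p)-1 and p[j]<hr:j+=1
        print(tag,n,c,(y0,y1),"min at %.1f width %.1f depth %.2f"%(xs[k],xs[j]-xs[i],1-p[k]/((l+rr)/2)))
# end edges
for tag,Ls in (("s4",[(0,.121),(1,.059)]),("s7",[(1,.121)]),("s10",[(2,-.003)]),("s13",[(2,.121)])):
    fs=pickle.load(open(tag+".pkl","rb"))[0]
    for n in ("scene","top"):
        f=fs[n]
        for k,xe in Ls:
            z=.048+.036*k; o0=np.array([w[0],w[1],z])+ex*xe
            A,B=o0-ey*.028,o0+ey*.028
            nr,o=edgeoff(f,A,B,.2,3); g=(proj((o0+ex*1e-3)[None],f)-proj(o0[None],f))[0]@nr
            v=np.array([q[1] for q in o])/g; t=np.array([q[0] for q in o])
            print("end",tag,n,"course",k+1,"x=%d"%(xe*1e3),"off %.2f std %.2f slope %.1f n%d"%(np.median(v),v.std(),np.polyfit(t,v,1)[0],len(v)))
E
```

```text
s7 top -62 (-20, -4) min at -65.0 width 8.0 depth 0.29
s7 top -62 (4, 20) min at -63.5 width 9.0 depth 0.30
s7 top 62 (-20, -4) min at 62.5 width 9.5 depth 0.42
s7 top 62 (4, 20) min at 61.5 width 9.0 depth 0.40
s7 scene -62 (-20, -4) min at -59.5 width 6.5 depth 0.08
s7 scene -62 (4, 20) min at -60.5 width 7.5 depth 0.05
s7 scene 62 (-20, -4) min at 67.5 width 7.5 depth 0.14
s7 scene 62 (4, 20) min at 66.0 width 8.0 depth 0.18
s10 top 62 (-20, -4) min at 62.5 width 9.5 depth 0.42
s10 top 62 (4, 20) min at 61.5 width 9.0 depth 0.40
s10 scene 62 (-20, -4) min at 67.5 width 8.0 depth 0.14
s10 scene 62 (4, 20) min at 67.5 width 7.5 depth 0.15
s13 top 0 (-20, -4) min at 0.5 width 8.0 depth 0.43
s13 top 0 (4, 20) min at -1.0 width 9.0 depth 0.42
s13 scene 0 (-20, -4) min at 2.5 width 6.5 depth 0.11
s13 scene 0 (4, 20) min at -1.0 width 7.0 depth 0.21
end s4 scene course 1 x=121 off 2.02 std 1.35 slope -0.6 n40
end s4 scene course 2 x=59 off 1.64 std 0.64 slope 0.3 n39
end s4 top course 1 x=121 off 2.87 std 1.11 slope 2.7 n40
end s4 top course 2 x=59 off -1.93 std 2.94 slope 9.9 n40
end s7 scene course 2 x=121 off 3.28 std 0.57 slope -0.2 n40
end s7 top course 2 x=121 off 4.68 std 0.89 slope 1.7 n40
end s10 scene course 3 x=-3 off 2.57 std 0.62 slope -1.2 n40
end s10 top course 3 x=-3 off 5.28 std 3.33 slope -12.5 n40
end s13 scene course 3 x=121 off 2.98 std 1.56 slope 0.8 n40
end s13 top course 3 x=121 off 6.29 std 0.46 slope -0.9 n40
```

View pics/s13_scene.png

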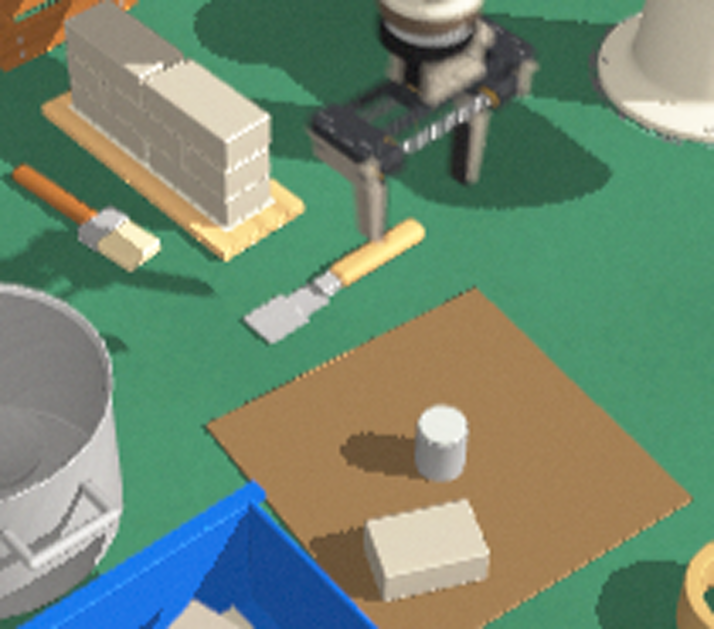

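The picture shows the wall complete: three courses with vertical joints at (150,75) and below in bond. The tin (441,443), three-quarter block (427,550), scraper and brush are where they started, and the arm is clear.

```bash
python3 -c "
from workcell import *
print(read_state()['t']); print(close_job())"
```

```text
33.125
the job is handed in; nothing more can be done
None
```

The wall is finished and handed in after 33 s of the allowed 72 s. I laid the second course first (`block_b` in the middle, then the half block at the open end), then the third course (`block_c` at x = -62 mm, `block_a` at x = +62 mm). Each block was lowered in steps of about 1 mm until the wrist felt light contact (4–8 N), then released.

- **Ends and joints:** The scene camera puts the block ends within about 1 mm of each other. By those figures the joints come to roughly 5.5–7.5 mm, and the one beside the loose half block may be about 1 mm wide.
- **Faces:** They looked flush, and the yaw of the blocks looked consistent along the wall.
- **Disagreement:** The top camera's readings at the x = +121 mm end rise by about 1.5–2 mm per course, and the vertical corner-edge readings scatter by several mm. I took this as edge-detection and calibration error, because the scene camera shows those ends plumb.
- **Other things:** In the last scene picture the three-quarter block, tin, scraper and brush look unmoved, judged by eye only. The tape roll and mould are only partly in that view, so I did not check them separately.

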